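# Fetch the stapler from behind the containers

## Task

I need the stapler that lies at the back of the blue stock tray: first shift all three containers standing in front of it across to the empty side tray, then lift the stapler out and lay it lengthwise in the middle of the ribbed rubber mat, and after that stand each container back in the stock tray on the very spot it came from. Keep the containers upright, set everything down gently instead of dropping it, and leave the blister cups and the tape roll alone.

Things in the scene. Friction and masses are not known exactly. Their poses are not given: they have to be found in the camera images.
- stock_tray: Fixed blue sheet-steel tray, 201 mm (its x) by 286 mm (its y). Origin: centre of underside. Floor and walls 3 mm thick; back wall (+x, away from the robot) 45 mm high, sides 35, front lip (-x) 15. The containers stand in a row along its y, 28 mm before the centre, 72 mm apart, in any order; the stapler lies along its y 33 mm behind the centre, too close for a finger between.
- jar: Wide round glass jar with a wide flat steel lid, 120 mm high. Body 60 mm across up to 90 mm, lid 58 mm across from 97 to 120 mm. Origin: centre of the underside; z up. 0.32 kg.
- canister: Square white plastic canister, 56 by 56 mm and 92 mm high, with a round ribbed screw cap 40 mm across from 98 to 120 mm above its base (ribs stand 0.3 mm proud). Origin: centre of the underside; z up; x and y square to its sides. 0.30 kg.
- flask: Slim round metal flask, 50 mm across up to 92 mm, sloping in to a narrow ribbed black cap 28 mm across from 110 to 136 mm above its base (overall height 136 mm; ribs stand 0.3 mm proud). Origin: centre of the underside; z up. 0.25 kg.
- stapler: Ordinary rigid desk stapler, 150 mm long, 36 mm wide at the base, 58 mm high. x runs along its length towards the jaw, z up. Origin: centre of the underside, near the balance point. Black top cover 33 mm wide with upright flat sides, 36 to 56 mm above the base, from 70 mm behind the origin to 55 mm ahead: grip it there from above across the width. 0.34 kg.
- side_tray: Fixed empty shallow plain metal tray, 266 mm (its x) by 126 mm (its y), lip 14 mm high, walls and floor 3 mm thick. Origin: centre of the underside. It has room for the three containers in a row along its x, 85 mm apart. It may lie on either side of the stock tray.
- mat: Fixed dark rubber mat with thin grey ribs, 210 mm (its x) by 90 mm (its y), 4 mm thick. Origin: centre of the underside. The stapler goes here with its length along the mat's x, either way round. The side tray and the mat lie on opposing sides of the stock tray.
- cup_left: Bystander: clear blister cup 76 mm across at the rim, 34 mm high, in a wooden ring of the maroon nest board beyond the stock tray (the board and its fixed rings are 31 mm high at most and lie wholly beyond x = 0.71 m). Origin: centre of its underside.
- cup_right: Bystander: the other clear blister cup, of the same size, in the next ring of the nest board. Origin: centre of its underside.
- tape_roll: Bystander: roll of brown packing tape lying flat on the table, 100 mm across, 76 mm hole, 48 mm high. Origin: centre of its underside.
Not all that is in view belongs to the job. Leave any green or pink look-alike of the stapler alone.

How it is judged:
On the way, in this order (a step that is already met when the one before it is completed fails the run):
1. all three containers stand upright on the side tray, the stapler still at its place in the stock tray (x of jar in the frame of side_tray between -0.115 and 0.115 m and y of jar in the frame of side_tray between -0.045 and 0.045 m and z of each of jar, canister, flask in the frame of side_tray below 0.01 m and angle between each of jar, canister, flask's own z axis and vertical below 0.1 rad and linear speed of each of jar, canister, flask below 0.05 m/s and x of canister in the frame of side_tray between -0.115 and 0.115 m and y of canister in the frame of side_tray between -0.045 and 0.045 m and x of flask in the frame of side_tray between -0.115 and 0.115 m and y of flask in the frame of side_tray between -0.045 and 0.045 m and distance of stapler from where it was at the start of the episode below 0.03 m), for 0.2 s.
2. the stapler lies released on the mat while all three containers stand on the side tray (x of stapler in the frame of mat between -0.035 and 0.035 m and y of stapler in the frame of mat between -0.03 and 0.03 m and angle between the x axis of stapler and the x axis of mat, either way round below 0.3 rad and z of stapler in the frame of mat below 0.01 m and angle between each of stapler, jar, canister, flask's own z axis and vertical below 0.1 rad and linear speed of each of stapler, jar, canister, flask below 0.05 m/s and contact force between the fingers and stapler below 0.3 N and x of jar in the frame of side_tray between -0.115 and 0.115 m and y of jar in the frame of side_tray between -0.045 and 0.045 m and z of each of jar, canister, flask in the frame of side_tray below 0.01 m and x of canister in the frame of side_tray between -0.115 and 0.115 m and y of canister in the frame of side_tray between -0.045 and 0.045 m and x of flask in the frame of side_tray between -0.115 and 0.115 m and y of flask in the frame of side_tray between -0.045 and 0.045 m), for 0.2 s.
At the end, for the whole second after the job is handed in: Each container stands upright and released in the stock tray within 13 mm of where it stood at the start; the stapler lies upright and released on the mat, its origin within 35 mm along and 30 mm across of the mat's centre and its length within 0.3 rad of the mat's; all at rest (x of stapler in the frame of mat between -0.035 and 0.035 m and y of stapler in the frame of mat between -0.03 and 0.03 m and angle between the x axis of stapler and the x axis of mat, either way round below 0.3 rad and z of stapler in the frame of mat below 0.01 m and angle between each of stapler, jar, canister, flask's own z axis and vertical below 0.1 rad and linear speed of stapler below 0.05 m/s and contact force between the fingers and stapler below 0.3 N and distance of each of jar, canister, flask from where it was at the start of the episode below 0.013 m and linear speed of each of jar, canister, flask below 0.03 m/s and contact force between the fingers and jar below 0.3 N and contact force between the fingers and canister below 0.3 N and contact force between the fingers and flask below 0.3 N); the robot touches nothing.
It fails at once if a container tipped over (angle between any of jar, canister, flask's own z axis and vertical above 0.6 rad).
It fails at once if a container or the stapler dropped: falling unheld at over 0.6 m/s (about 20 mm of free fall) ((linear speed of jar above 0.6 m/s and contact force between the fingers and jar below 0.05 N) or (linear speed of canister above 0.6 m/s and contact force between the fingers and canister below 0.05 N) or (linear speed of flask above 0.6 m/s and contact force between the fingers and flask below 0.05 N) or (linear speed of stapler above 0.6 m/s and contact force between the fingers and stapler below 0.05 N)).
It fails at once if a blister cup or the tape roll moved by more than 20 mm (distance of any of cup_left, cup_right, tape_roll from where it was at the start of the episode above 0.02 m).
It also fails if it takes over 144 s, if anything falls off the work surface, if the arm or the gripper's body presses on something with over 40 N, if the wrist force passes 120 N, or if a joint passes its speed limit or range.

## Robot

A 7-joint arm with a two-finger parallel gripper is mounted at the origin on the work surface. World frame = base frame: x ahead of the robot, y to its left, z up, the work surface at z = 0. Lengths are in m, angles in rad, forces in N, time in s.
With the tool pointing down it reaches from about 0.4 to 0.85 m from the base axis. Payload 4.5 kg.
Tool frame: the origin (TCP) lies at the very end of the fingers, on their centre line; the grasp point (between the pads) lies 19 mm behind it; z points along the fingers, x is the direction in which the jaws open and shut, and the axes are right-handed (so a half turn about z gives the same grasp; the last joint's range is limited). The gripper opens to 88 mm and grips with 3 to 60 N. Pads are 18 mm wide; open, the fingers measure 123 mm over their backs; the gripper's body (75 mm by 187 mm) begins 45 mm behind the grasp point.
Start: joints at [1.345, 0.689, -0.195, 1.565, 0.157, 0.902, -0.215], TCP at [0.161, -0.604, 0.239] pointing down, gripper open.
Joint ranges: [-3.01, 3.01], [-0.46, 2.08], [-1.47, 1.51], [0.13, 2.56], [-1, 4.14], [0.04, 2.09], [-2.66, 2.66]. Speed limits (rad/s): [2.57, 2.57, 3.14, 3.14, 3.14, 3.14, 3.14].

## Interface

Orientations are given as a unit quaternion [x, y, z, w].
In Python, from plant import * gives the robot as it stands.
- The arm moves only by the tool apply_moves, never from a script. Its argument "series" is a list of rows, each an object of numbers: "x", "y", "z": the shift along the tool's x, y, z in units of 80 cm (1.0 is 80 cm); "wx", "wy", "wz": the turn, a rotation vector about the tool's x, y, z in units of pi rad (1.0 is pi rad); "fingers": the opening, from -1 (shut) to 1 (fully open), so that 0 is half open. In form: [{"x": .., "y": .., "z": .., "wx": .., "wy": .., "wz": .., "fingers": ..}, ...]. A call has 1 to 8 rows; each row shifts and turns the pose as measured when the row begins, along the tool's axes as they then stand; what a row does not reach is not made up. A row lasts 1/8 s, in which the tool goes at most 62.5 mm and 10.7 degrees, less where a joint would pass 70% of its speed; a pose out of reach is approached as far as the arm can. A call with a number of a shift or a turn outside -1 to 1 is refused whole. A call with a gripper value outside its range is refused whole. The fingers move at their own pace and stop on an object; "force" is the grip in N (left out, the last holds). Time passes only in rows, so rows that do not move let the fingers close. It gives the time, the measured TCP pose, the force and the opening at its end, in the units of the state.
- get_state(): the state, without advancing time (a new reading comes with each control period).
- snapshot(name): name is "scene" or "top"; returns (picture, depth): 420x560x3 uint8, red, green, blue; 420x560 float32, m along the optical axis (not along the pixel's ray), 0 where there is no reading.
- camera_model(name): a dict with "camera_matrix" (3x3 intrinsics, pixels), "world_from_camera" (4x4, takes a point from camera to world coordinates). Camera axes: x right, y up, looking along -z (the intrinsics and any distortion apply to the point x, -y, -z); pixel columns grow to the right and rows downward; lengths in m; the calibration is good to about 2 mm. A picture is of the moment at which its call begins. camera_model takes no time and is no camera call.
- finish_job(): hands the job in, once; it reports no verdict.
The state is a dict: "clock": time; "q": joint angles; "qd": joint speeds; "joint_torque": joint torques, N m; "tool_pos": TCP position; "eef_rot": TCP orientation; "contact_force": force on the tool from outside, world axes, zero at the start; "moment": the same for the moment, N m; "opening": opening from 0.0 (shut) to 1.0 (fully open).
Only numpy, scipy, OpenCV 4.12 (cv2) and the standard library are available. Lean on these libraries where they do the work, as an engineer would, in place of code of your own. Each camera call takes 0.05 s, during which the arm holds its last target. There are 200 camera calls.

## Working session

There is one attempt and no reset: what is moved stays moved. The work goes in short steps, Python scripts to look and compute and a tool call to move; the robot and the scene stay as the last step left them, time stands still between calls to the robot, and variables do not carry over. Pictures are saved under pics/ and viewed, about 12 in all and at most 16, crops included, and the job is handed in when it is done.

Besides the shell and the picture viewer there is one more tool, called by a JSON object that holds its "fn" and its "kwargs", one argument or row to a line. apply_moves: Moves the arm, as the interface text tells. Its arguments: {"type":"object","properties":{"series":{"type":"array","items":{"type":"object","properties":{"x":{"type":"number"},"y":{"type":"number"},"z":{"type":"number"},"wx":{"type":"number"},"wy":{"type":"number"},"wz":{"type":"number"},"fingers":{"type":"number"}}}},"force":{"type":"number"}},"required":["series"]}

```bash
mkdir -p pics; ls; cat > h.py <<'E'
import numpy as np, cv2
from plant import *
def cloud(name):
    p,d=snapshot(name); m=camera_model(name); K=np.array(m["camera_matrix"]); T=np.array(m["world_from_camera"])
    v,u=np.mgrid[:p.shape[0],:p.shape[1]]
    P=np.stack([(u-K[0,2])/K[0,0]*d,-(v-K[1,2])/K[1,1]*d,-d],-1)
    return p,d,P@T[:3,:3].T+T[:3,3]
def save(n,p): cv2.imwrite("pics/"+n,cv2.cvtColor(p,cv2.COLOR_RGB2BGR))
E
python3 - <<'E'
from h import *
for n in("scene","top"):
    p,d,W=cloud(n); save(n+"0.png",p); np.savez(n+"0.npz",p=p,d=d,W=W); print(camera_model(n))
print(get_state())
E
```

```text
pics
{'camera_matrix': array([[410.51895394,   0.        , 284.21777604],
       [  0.        , 410.51895394, 206.59779745],
       [  0.        ,   0.        ,   1.        ]]), 'world_from_camera': array([[ 0.582616  , -0.64535124,  0.4940449 ,  0.97295194],
       [ 0.81255393,  0.47577627, -0.33673886, -0.23412668],
       [-0.01773999,  0.59762757,  0.80157755,  0.76350548],
       [ 0.        ,  0.        ,  0.        ,  1.        ]])}
{'camera_matrix': array([[450.28462744,   0.        , 284.22781046],
       [  0.        , 450.28462744, 204.35751506],
       [  0.        ,   0.        ,   1.        ]]), 'world_from_camera': array([[ 0.01252829,  0.99363168, -0.11197823,  0.41423337],
       [-0.99990243,  0.01175737, -0.00754229,  0.06642026],
       [-0.00617769,  0.1120618 ,  0.99368204,  1.21315225],
       [ 0.        ,  0.        ,  0.        ,  1.        ]])}
{'clock': 0.1, 'q': array([ 1.3448093 ,  0.68987856, -0.19452674,  1.56622929,  0.15729723,
        0.90252501, -0.21508976]), 'qd': array([ 0.00132003, -0.0032064 ,  0.00047566, -0.00207796, -0.00052981,
        0.0015976 , -0.00141837]), 'joint_torque': array([-3.44698696e-03, -5.28506041e+01, -1.27145983e+00, -1.53839743e+01,
       -5.25128294e-02,  2.02697491e-03,  4.59104865e-05]), 'tool_pos': array([ 0.16036063, -0.60348764,  0.23800672]), 'eef_rot': array([ 7.92767164e-01, -6.09524030e-01, -6.88427229e-04, -4.53923547e-04]), 'contact_force': array([ 0.43330354, -0.59511119, -0.30798037]), 'moment': array([ 0.06508702, -0.01578793, -0.03132354]), 'opening': 1.0018999594505291}
```

View pics/top0.png

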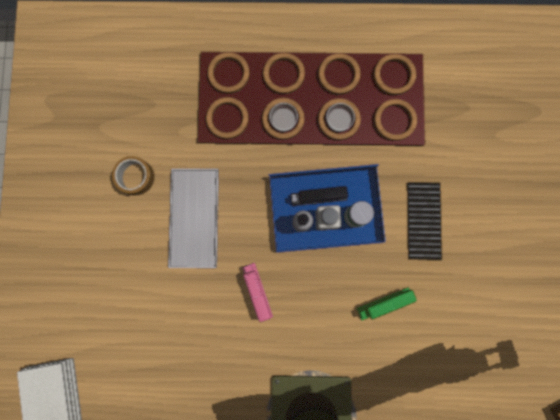

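View pics/scene0.png

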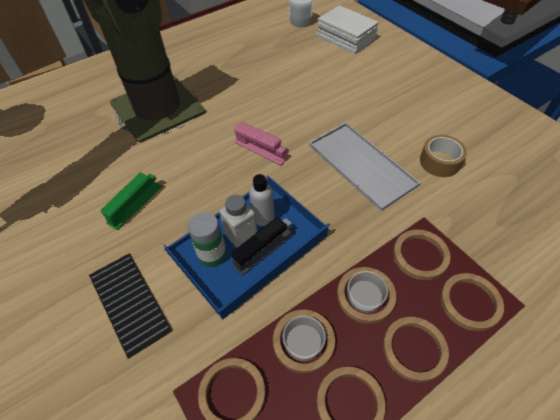

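The top view shows the black stapler at (320,196) in the blue tray (327,208). The flask is at (303,219), the canister at (329,216) and the jar at (361,213). The side tray is at (193,218), the mat at (424,220) and the tape roll at (132,176).

Candidates for the stapler: the black one at (320,196), a pink one at (257,293) and a green one at (388,303). I choose the black one in the tray. Next I'll measure and check a crop.

```bash
cat > m.py <<'E'
from h import *
def ray(name,uv,z):
    m=camera_model(name); K=np.array(m["camera_matrix"]); T=np.array(m["world_from_camera"])
    uv=np.atleast_2d(uv).astype(float); r=np.c_[(uv[:,0]-K[0,2])/K[0,0],-(uv[:,1]-K[1,2])/K[1,1],-np.ones(len(uv))]@T[:3,:3].T
    return T[:3,3]+r*((z-T[2,3])/r[:,2])[:,None]
def blob(mask,z,name="top"):
    cs,_=cv2.findContours(mask.astype(np.uint8),cv2.RETR_EXTERNAL,cv2.CHAIN_APPROX_NONE)
    c=max(cs,key=cv2.contourArea)[:,0]; P=ray(name,c,z)[:,:2].astype(np.float32)
    (cx,cy),(w,h),a=cv2.minAreaRect(P)
    if w<h: w,h,a=h,w,a+90
    return np.round([cx,cy,w,h,a],4)
def box(sh,u0,u1,v0,v1):
    m=np.zeros(sh,bool); m[v0:v1,u0:u1]=1; return m
E
python3 - <<'E'
from m import *
f=np.load("top0.npz"); p,d,W=f["p"],f["d"],f["W"]; Z=W[...,2]
hsv=cv2.cvtColor(p,cv2.COLOR_RGB2HSV); H,S,V=[hsv[...,i].astype(int) for i in range(3)]
B=lambda *a: box(Z.shape,*a)
tr=B(255,395,155,260)
print("blue floor",blob((H>100)&(H<125)&(S>120)&tr&(Z<0.012),0.003))
print("blue outer",blob((H>100)&(H<125)&(S>120)&tr,0.003))
print("mat",blob((V<80)&B(400,450,175,270)&(Z<.02),0.004), "side",blob((S<60)&(V>100)&B(160,225,160,275),0.014), "sidetray floor Z",np.median(Z[200:240,185:205]))
for n,b,z0,z1 in(("flask",B(285,318,205,235),.132,.15),("can",B(315,345,200,235),.115,.135),("jar",B(343,380,195,235),.115,.135)):
    m=(Z>z0)&(Z<z1)&b; print(n,"Zmed",np.median(Z[m]),m.sum(),blob(m,np.median(Z[m])), W[m][:,:2].mean(0))
m=(Z>.05)&(Z<.075)&(V<70)&B(285,352,180,210); print("stapler top",np.median(Z[m]),blob(m,np.median(Z[m])))
m=(Z>.02)&(Z<.08)&(H>-1)&~((H>100)&(H<125)&(S>120))&B(283,352,183,207); print("stapler all",blob(m,0.05))
f=np.load("scene0.npz"); s=f["p"]; W2=f["W"]
print([ (k,np.round(W2[v,u],3)) for k,u,v in(("jar",205,223),("can",235,203),("fl",260,181))])
a=cv2.resize(p[155:260,255:395],None,fx=4,fy=4,interpolation=2); b=cv2.resize(s[165:325,155:335],None,fx=3,fy=2.6,interpolation=2)
save("crop0.png",np.vstack([a[:,:540],b[:180,:540]]) if 0 else cv2.resize(np.hstack([a,b[:416,:]]) if b.shape[0]>=416 else a,(800,380)))
E
```

```text
blue floor [ 5.40300e-01 -3.75000e-02  2.81600e-01  1.98100e-01  9.58311e+01]
blue outer [ 5.42900e-01 -3.73000e-02  2.86100e-01  2.08400e-01  9.60464e+01]
mat [ 5.112000e-01 -2.999000e-01  2.050000e-01  8.730000e-02  1.799466e+02] side [0.5113 0.3182 0.263  0.1295 0.6489] sidetray floor Z 0.00386807834048275
flask Zmed 0.13957639127865717 109 [5.01200e-01 2.87000e-02 2.70000e-02 2.54000e-02 4.55392e+01] [0.50083848 0.02854131]
can Zmed 0.1238439466921899 216 [ 5.1050e-01 -3.6100e-02  3.9300e-02  3.8000e-02  4.5342e+01] [ 0.51058986 -0.03647207]
jar Zmed 0.12356909632031621 449 [ 5.194000e-01 -1.131000e-01  5.630000e-02  5.580000e-02  1.797809e+02] [ 0.5187709 -0.1130929]
stapler top 0.05979514756076276 [ 5.71700e-01 -2.41000e-02  1.25600e-01  3.28000e-02  9.70579e+01]
stapler all [ 5.71300e-01 -1.60000e-02  1.43500e-01  3.27000e-02  9.67248e+01]
[('jar', array([ 0.519, -0.108,  0.122])), ('can', array([ 0.513, -0.038,  0.122])), ('fl', array([0.508, 0.026, 0.14 ]))]Traceback (most recent call last):
  File "<stdin>", line 16, in <module>
    return _nx.concatenate(arrs, 1, dtype=dtype, casting=casting)
           ~~~~~~~~~~~~~~~^^^^^^^^^^^^^^^^^^^^^^^^^^^^^^^^^^^^^^^
ValueError: all the input array dimensions except for the concatenation axis must match exactly, but along dimension 0, the array at index 0 has size 420 and the array at index 1 has size 416
```

```bash
python3 - <<'E'
from h import *
s=np.load("scene0.npz")["p"]; save("crop0.png",cv2.resize(s[165:325,155:345],None,fx=3.2,fy=3.2,interpolation=2))
E
```

```text
(no output)
```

View pics/crop0.png

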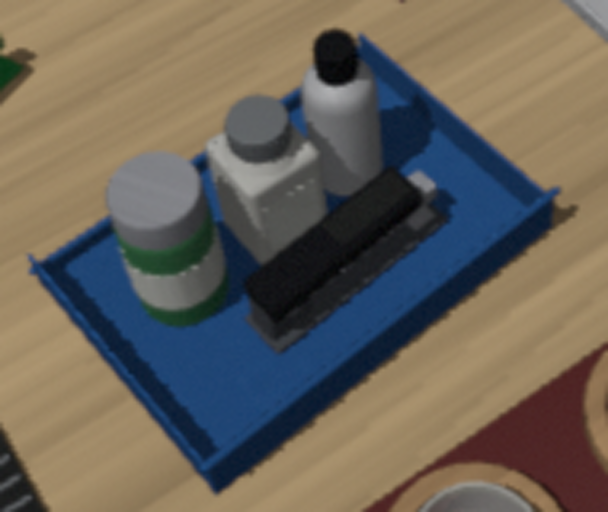

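{"fn": "apply_moves", "kwargs": {
  "series": [
    {"wz":-0.058,"fingers":1},
    {"wz":-0.058,"fingers":1},
    {"wz":-0.058,"fingers":1},
    {"wz":-0.058,"fingers":1},
    {"wz":-0.058,"fingers":1},
    {"wz":-0.058,"fingers":1},
    {"wz":-0.058,"fingers":1},
    {"fingers":1}
  ],
  "force": 25
}}

```text
schema error: expected keys x, y, z, wx, wy, wz, fingers
```

The crop confirms the choice. The black stapler runs (260,300)-(420,190) with its silver jaw at the flask end. The jar is at (160,240), the canister at (265,180) and the flask at (340,110).

{"fn": "apply_moves", "kwargs": {
  "series": [
    {"x":0,"y":0,"z":0,"wx":0,"wy":0,"wz":-0.058,"fingers":1},
    {"x":0,"y":0,"z":0,"wx":0,"wy":0,"wz":-0.058,"fingers":1},
    {"x":0,"y":0,"z":0,"wx":0,"wy":0,"wz":-0.058,"fingers":1},
    {"x":0,"y":0,"z":0,"wx":0,"wy":0,"wz":-0.058,"fingers":1},
    {"x":0,"y":0,"z":0,"wx":0,"wy":0,"wz":-0.058,"fingers":1},
    {"x":0,"y":0,"z":0,"wx":0,"wy":0,"wz":-0.058,"fingers":1},
    {"x":0,"y":0,"z":0,"wx":0,"wy":0,"wz":-0.058,"fingers":1},
    {"x":0,"y":0,"z":0,"wx":0,"wy":0,"wz":-0.01,"fingers":1}
  ],
  "force": 25
}}

```text
clock: 1.1
tool_pos: [0.1587, -0.6008, 0.2339]
eef_rot: [1.0, 0.017, -0.002, -0.005]
contact_force: [-0.4, 0.7, 0.8]
opening: 0.998
```

{"fn": "apply_moves", "kwargs": {
  "series": [
    {"x":0.045,"y":-0.06,"z":-0.001,"wx":0,"wy":0,"wz":0.005,"fingers":1},
    {"x":0.045,"y":-0.06,"z":-0.001,"wx":0,"wy":0,"wz":0.005,"fingers":1},
    {"x":0.045,"y":-0.06,"z":-0.001,"wx":0,"wy":0,"wz":0,"fingers":1},
    {"x":0.045,"y":-0.06,"z":-0.001,"wx":0,"wy":0,"wz":0,"fingers":1},
    {"x":0.045,"y":-0.06,"z":-0.001,"wx":0,"wy":0,"wz":0,"fingers":1},
    {"x":0.045,"y":-0.06,"z":-0.001,"wx":0,"wy":0,"wz":0,"fingers":1},
    {"x":0.045,"y":-0.06,"z":-0.001,"wx":0,"wy":0,"wz":0,"fingers":1},
    {"x":0.045,"y":-0.06,"z":-0.001,"wx":0,"wy":0,"wz":0,"fingers":1}
  ]
}}

```text
clock: 2.1
tool_pos: [0.4547, -0.2137, 0.2412]
eef_rot: [1.0, -0.018, -0.002, -0.003]
contact_force: [1.2, -0.2, 0.3]
opening: 1.0
```

{"fn": "apply_moves", "kwargs": {
  "series": [
    {"x":0.026,"y":-0.043,"z":0,"wx":0,"wy":0,"wz":-0.011,"fingers":1},
    {"x":0.027,"y":-0.042,"z":0,"wx":0,"wy":0,"wz":0,"fingers":1},
    {"x":0.027,"y":-0.04,"z":0,"wx":0,"wy":0,"wz":0,"fingers":1},
    {"x":0,"y":0,"z":0.03,"wx":0,"wy":0,"wz":0,"fingers":1},
    {"x":0,"y":0,"z":0.03,"wx":0,"wy":0,"wz":0,"fingers":1},
    {"x":0,"y":0,"z":0,"wx":0,"wy":0,"wz":0,"fingers":1},
    {"x":0,"y":0,"z":0,"wx":0,"wy":0,"wz":0,"fingers":1}
  ]
}}

```text
clock: 2.98
tool_pos: [0.5265, -0.1033, 0.1941]
eef_rot: [1.0, -0.004, 0.001, -0.005]
contact_force: [-1.2, 0.4, -0.4]
opening: 1.001
```

{"fn": "apply_moves", "kwargs": {
  "series": [
    {"x":-0.009,"y":0.012,"z":0.03,"wx":0,"wy":0,"wz":0,"fingers":1},
    {"x":0,"y":0,"z":0.03,"wx":0,"wy":0,"wz":0,"fingers":1},
    {"x":0,"y":0,"z":0.01,"wx":0,"wy":0,"wz":0,"fingers":1},
    {"x":0,"y":0,"z":0,"wx":0,"wy":0,"wz":0,"fingers":1}
  ]
}}

```text
clock: 3.48
tool_pos: [0.5223, -0.1141, 0.1409]
eef_rot: [1.0, -0.006, 0.005, -0.004]
contact_force: [-0.2, -0.1, -0.0]
opening: 1.001
```

{"fn": "apply_moves", "kwargs": {
  "series": [
    {"x":-0.004,"y":0,"z":0.03,"wx":-0.0025,"wy":-0.003,"wz":0,"fingers":1},
    {"x":0,"y":0,"z":0.02,"wx":0,"wy":0,"wz":0,"fingers":1},
    {"x":0,"y":0,"z":0.005,"wx":0,"wy":0,"wz":0,"fingers":1},
    {"x":0,"y":0,"z":0,"wx":0,"wy":0,"wz":0,"fingers":1},
    {"x":0,"y":0,"z":0,"wx":0,"wy":0,"wz":0,"fingers":1}
  ]
}}

```text
clock: 4.1
tool_pos: [0.523, -0.1144, 0.0996]
eef_rot: [1.0, -0.007, 0.004, 0.001]
contact_force: [-0.5, 0.2, -0.4]
opening: 1.002
```

{"fn": "apply_moves", "kwargs": {
  "series": [
    {"x":-0.007,"y":-0.002,"z":0.002,"wx":0,"wy":0,"wz":0,"fingers":1},
    {"x":0,"y":0,"z":0,"wx":0,"wy":0,"wz":0,"fingers":1},
    {"x":0,"y":0,"z":0,"wx":0,"wy":0,"wz":0,"fingers":-1},
    {"x":0,"y":0,"z":0,"wx":0,"wy":0,"wz":0,"fingers":-1},
    {"x":0,"y":0,"z":0,"wx":0,"wy":0,"wz":0,"fingers":-1},
    {"x":0,"y":0,"z":0,"wx":0,"wy":0,"wz":0,"fingers":-1},
    {"x":0,"y":0,"z":0,"wx":0,"wy":0,"wz":0,"fingers":-1}
  ],
  "force": 25
}}

```text
clock: 4.97
tool_pos: [0.5177, -0.1128, 0.0988]
eef_rot: [1.0, -0.007, 0.005, 0.001]
contact_force: [-0.4, 0.8, 1.1]
opening: 0.648
```

{"fn": "apply_moves", "kwargs": {
  "series": [
    {"x":0,"y":0,"z":-0.015,"wx":0,"wy":0,"wz":0,"fingers":-1},
    {"x":0,"y":0,"z":-0.035,"wx":0,"wy":0,"wz":0,"fingers":-1},
    {"x":0,"y":0,"z":-0.05,"wx":0,"wy":0,"wz":0,"fingers":-1},
    {"x":0,"y":0,"z":-0.055,"wx":0,"wy":0,"wz":0,"fingers":-1},
    {"x":0,"y":0,"z":-0.05,"wx":0,"wy":0,"wz":0,"fingers":-1},
    {"x":0,"y":0,"z":-0.03,"wx":0,"wy":0,"wz":0,"fingers":-1},
    {"x":0,"y":0,"z":0,"wx":0,"wy":0,"wz":0,"fingers":-1}
  ]
}}

```text
clock: 5.85
tool_pos: [0.5124, -0.1123, 0.2939]
eef_rot: [1.0, -0.007, 0.002, 0.001]
contact_force: [0.6, 0.5, -4.0]
opening: 0.646
```

{"fn": "apply_moves", "kwargs": {
  "series": [
    {"x":0.01,"y":-0.04,"z":0,"wx":0,"wy":0,"wz":0,"fingers":-1},
    {"x":0.015,"y":-0.075,"z":0,"wx":0,"wy":0,"wz":0,"fingers":-1},
    {"x":0.015,"y":-0.077,"z":0,"wx":0,"wy":0,"wz":0,"fingers":-1},
    {"x":0.015,"y":-0.077,"z":0,"wx":0,"wy":0,"wz":0,"fingers":-1},
    {"x":0.015,"y":-0.077,"z":0,"wx":0,"wy":0,"wz":0,"fingers":-1},
    {"x":0.015,"y":-0.077,"z":0,"wx":0,"wy":0,"wz":0,"fingers":-1},
    {"x":0.015,"y":-0.06,"z":0,"wx":0,"wy":0,"wz":0,"fingers":-1},
    {"x":0.005,"y":-0.03,"z":0,"wx":0,"wy":0,"wz":0,"fingers":-1}
  ]
}}

```text
clock: 6.85
tool_pos: [0.5982, 0.2971, 0.2764]
eef_rot: [1.0, -0.011, -0.01, 0.007]
contact_force: [-0.2, 0.2, -2.6]
opening: 0.648
```

{"fn": "apply_moves", "kwargs": {
  "series": [
    {"x":0,"y":-0.026,"z":0.02,"wx":0.0045,"wy":0.006,"wz":-0.007,"fingers":-1},
    {"x":0,"y":0,"z":0.035,"wx":0,"wy":0,"wz":0,"fingers":-1},
    {"x":0,"y":0,"z":0.045,"wx":0,"wy":0,"wz":0,"fingers":-1},
    {"x":0,"y":0,"z":0.04,"wx":0,"wy":0,"wz":0,"fingers":-1},
    {"x":0,"y":0,"z":0.025,"wx":0,"wy":0,"wz":0,"fingers":-1},
    {"x":0,"y":0,"z":0.01,"wx":0,"wy":0,"wz":0,"fingers":-1},
    {"x":0,"y":0,"z":0,"wx":0,"wy":0,"wz":0,"fingers":-1}
  ]
}}

```text
clock: 7.72
tool_pos: [0.589, 0.3185, 0.1188]
eef_rot: [1.0, 0.005, -0.009, 0.005]
contact_force: [0.6, -0.1, -3.3]
opening: 0.647
```

{"fn": "apply_moves", "kwargs": {
  "series": [
    {"x":0.012,"y":0,"z":0.008,"wx":0.003,"wy":0.006,"wz":0,"fingers":-1},
    {"x":0,"y":0,"z":0.007,"wx":0,"wy":0,"wz":0,"fingers":-1},
    {"x":0,"y":0,"z":0.004,"wx":0,"wy":0,"wz":0,"fingers":-1},
    {"x":0,"y":0,"z":0,"wx":0,"wy":0,"wz":0,"fingers":-1},
    {"x":0,"y":0,"z":0,"wx":0,"wy":0,"wz":0,"fingers":-1}
  ]
}}

```text
clock: 8.35
tool_pos: [0.6006, 0.3193, 0.1048]
eef_rot: [1.0, 0.005, 0.003, -0.002]
contact_force: [-0.1, -0.1, -3.8]
opening: 0.651
```

{"fn": "apply_moves", "kwargs": {
  "series": [
    {"x":0,"y":0,"z":0.005,"wx":0,"wy":0,"wz":0,"fingers":-1},
    {"x":0,"y":0,"z":0.003,"wx":0,"wy":0,"wz":0,"fingers":-1},
    {"x":0,"y":0,"z":0.001,"wx":0,"wy":0,"wz":0,"fingers":-1},
    {"x":0,"y":0,"z":0,"wx":0,"wy":0,"wz":0,"fingers":-1}
  ]
}}

```text
clock: 8.85
tool_pos: [0.6008, 0.32, 0.0989]
eef_rot: [1.0, 0.005, 0.003, -0.002]
contact_force: [-0.2, 0.2, -3.8]
opening: 0.652
```

{"fn": "apply_moves", "kwargs": {
  "series": [
    {"x":0,"y":0,"z":0.002,"wx":0,"wy":0,"wz":0,"fingers":-1},
    {"x":0,"y":0,"z":0.001,"wx":0,"wy":0,"wz":0,"fingers":-1},
    {"x":0,"y":0,"z":0,"wx":0,"wy":0,"wz":0,"fingers":-1}
  ]
}}

```text
clock: 9.22
tool_pos: [0.6007, 0.3201, 0.0989]
eef_rot: [1.0, 0.005, 0.004, -0.002]
contact_force: [-0.2, 0.8, -1.9]
opening: 0.648
```

{"fn": "apply_moves", "kwargs": {
  "series": [
    {"x":0,"y":0,"z":0,"wx":0,"wy":0,"wz":0,"fingers":0.5},
    {"x":0,"y":0,"z":0,"wx":0,"wy":0,"wz":0,"fingers":0.7},
    {"x":0,"y":0,"z":0,"wx":0,"wy":0,"wz":0,"fingers":0.7},
    {"x":0,"y":0,"z":-0.03,"wx":0,"wy":0,"wz":0,"fingers":0.7},
    {"x":0,"y":0,"z":-0.05,"wx":0,"wy":0,"wz":0,"fingers":0.7},
    {"x":0,"y":0,"z":-0.04,"wx":0,"wy":0,"wz":0,"fingers":0.7},
    {"x":0,"y":0,"z":0,"wx":0,"wy":0,"wz":0,"fingers":0.7}
  ]
}}

```text
clock: 10.1
tool_pos: [0.6011, 0.3206, 0.1965]
eef_rot: [1.0, 0.005, 0.004, -0.003]
contact_force: [0.2, -0.9, -0.2]
opening: 0.852
```

{"fn": "apply_moves", "kwargs": {
  "series": [
    {"x":-0.02,"y":0.05,"z":0,"wx":0,"wy":0,"wz":0,"fingers":0.7},
    {"x":-0.02,"y":0.06,"z":0,"wx":0,"wy":0,"wz":0,"fingers":0.7},
    {"x":-0.02,"y":0.06,"z":0,"wx":0,"wy":0,"wz":0,"fingers":0.7},
    {"x":-0.02,"y":0.06,"z":0,"wx":0,"wy":0,"wz":0,"fingers":0.7},
    {"x":-0.02,"y":0.06,"z":0,"wx":0,"wy":0,"wz":0,"fingers":0.7},
    {"x":-0.02,"y":0.05,"z":0,"wx":0,"wy":0,"wz":0,"fingers":0.7},
    {"x":-0.01,"y":0.025,"z":0,"wx":0,"wy":0,"wz":0,"fingers":0.7},
    {"x":0,"y":0,"z":0,"wx":0,"wy":0,"wz":0,"fingers":0.7}
  ]
}}

```text
clock: 11.1
tool_pos: [0.492, 0.0174, 0.1847]
eef_rot: [1.0, 0.004, -0.002, -0.003]
contact_force: [1.0, 0.4, -0.5]
opening: 0.85
```

{"fn": "apply_moves", "kwargs": {
  "series": [
    {"x":0.011,"y":-0.014,"z":0,"wx":-0.002,"wy":0.001,"wz":-0.002,"fingers":0.7},
    {"x":0,"y":0,"z":0.02,"wx":0,"wy":0,"wz":0,"fingers":0.7},
    {"x":0,"y":0,"z":0.02,"wx":0,"wy":0,"wz":0,"fingers":0.7},
    {"x":0,"y":0,"z":0,"wx":0,"wy":0,"wz":0,"fingers":0.7},
    {"x":0,"y":0,"z":0,"wx":0,"wy":0,"wz":0,"fingers":0.7}
  ]
}}

```text
clock: 11.72
tool_pos: [0.5062, 0.0413, 0.1519]
eef_rot: [1.0, 0.014, 0.003, -0.003]
contact_force: [0.3, -0.6, 0.0]
opening: 0.846
```

{"fn": "apply_moves", "kwargs": {
  "series": [
    {"x":-0.006,"y":0.015,"z":0,"wx":0,"wy":0,"wz":0.008,"fingers":0.7},
    {"x":0,"y":0,"z":0,"wx":0,"wy":0,"wz":0,"fingers":0.7},
    {"x":0,"y":0,"z":0,"wx":0,"wy":0,"wz":0,"fingers":0.7}
  ]
}}

```text
clock: 12.1
tool_pos: [0.5023, 0.0288, 0.1529]
eef_rot: [1.0, 0.0, 0.004, -0.004]
contact_force: [0.5, 0.9, -0.3]
opening: 0.847
```

{"fn": "apply_moves", "kwargs": {
  "series": [
    {"x":-0.001,"y":0,"z":0.02,"wx":-0.002,"wy":-0.002,"wz":0,"fingers":0.7},
    {"x":0,"y":0,"z":0.02,"wx":0,"wy":0,"wz":0,"fingers":0.7},
    {"x":0,"y":0,"z":0.006,"wx":0,"wy":0,"wz":0,"fingers":0.7},
    {"x":0,"y":0,"z":0,"wx":0,"wy":0,"wz":0,"fingers":0.7},
    {"x":0,"y":0,"z":0,"wx":0,"wy":0,"wz":0,"fingers":0.7}
  ]
}}

```text
clock: 12.72
tool_pos: [0.5016, 0.0292, 0.1135]
eef_rot: [1.0, 0.0, 0.0, -0.0]
contact_force: [-0.4, 0.3, -0.0]
opening: 0.854
```

{"fn": "apply_moves", "kwargs": {
  "series": [
    {"x":0,"y":0,"z":0,"wx":0,"wy":0,"wz":0,"fingers":-1},
    {"x":0,"y":0,"z":0,"wx":0,"wy":0,"wz":0,"fingers":-1},
    {"x":0,"y":0,"z":0,"wx":0,"wy":0,"wz":0,"fingers":-1},
    {"x":0,"y":0,"z":0,"wx":0,"wy":0,"wz":0,"fingers":-1},
    {"x":0,"y":0,"z":0,"wx":0,"wy":0,"wz":0,"fingers":-1},
    {"x":0,"y":0,"z":0,"wx":0,"wy":0,"wz":0,"fingers":-1},
    {"x":0,"y":0,"z":0,"wx":0,"wy":0,"wz":0,"fingers":-1}
  ]
}}

```text
clock: 13.6
tool_pos: [0.5018, 0.0291, 0.1144]
eef_rot: [1.0, 0.0, 0.001, -0.0]
contact_force: [-0.6, 0.1, 0.9]
opening: 0.313
```

{"fn": "apply_moves", "kwargs": {
  "series": [
    {"x":0,"y":0,"z":-0.02,"wx":0,"wy":0,"wz":0,"fingers":-1},
    {"x":0,"y":0,"z":-0.04,"wx":0,"wy":0,"wz":0,"fingers":-1},
    {"x":0,"y":0,"z":-0.04,"wx":0,"wy":0,"wz":0,"fingers":-1},
    {"x":0,"y":-0.025,"z":-0.01,"wx":0,"wy":0,"wz":0,"fingers":-1},
    {"x":0.003,"y":-0.06,"z":0,"wx":0,"wy":0,"wz":0,"fingers":-1},
    {"x":0.003,"y":-0.07,"z":0,"wx":0,"wy":0,"wz":0,"fingers":-1},
    {"x":0.003,"y":-0.06,"z":0,"wx":0,"wy":0,"wz":0,"fingers":-1},
    {"x":0.003,"y":-0.04,"z":0,"wx":0,"wy":0,"wz":0,"fingers":-1}
  ]
}}

```text
clock: 14.6
tool_pos: [0.5086, 0.2406, 0.199]
eef_rot: [1.0, -0.002, -0.003, 0.0]
contact_force: [-0.2, 0.1, -2.2]
opening: 0.31
```

{"fn": "apply_moves", "kwargs": {
  "series": [
    {"x":0.003,"y":-0.045,"z":0,"wx":0,"wy":0,"wz":0,"fingers":-1},
    {"x":0,"y":-0.03,"z":0.01,"wx":0,"wy":0,"wz":0,"fingers":-1},
    {"x":0,"y":0,"z":0.025,"wx":0,"wy":0,"wz":0,"fingers":-1},
    {"x":0,"y":0,"z":0.025,"wx":0,"wy":0,"wz":0,"fingers":-1},
    {"x":0,"y":0,"z":0.015,"wx":0,"wy":0,"wz":0,"fingers":-1},
    {"x":0,"y":0,"z":0,"wx":0,"wy":0,"wz":0,"fingers":-1},
    {"x":0,"y":0,"z":0,"wx":0,"wy":0,"wz":0,"fingers":-1}
  ]
}}

```text
clock: 15.48
tool_pos: [0.5014, 0.3166, 0.1304]
eef_rot: [1.0, 0.006, -0.007, -0.001]
contact_force: [-0.9, 0.1, -1.8]
opening: 0.309
```

{"fn": "apply_moves", "kwargs": {
  "series": [
    {"x":0.012,"y":0,"z":0.005,"wx":0,"wy":0.004,"wz":0.003,"fingers":-1},
    {"x":0,"y":0,"z":0.007,"wx":0,"wy":0,"wz":0,"fingers":-1},
    {"x":0,"y":0,"z":0.005,"wx":0,"wy":0,"wz":0,"fingers":-1},
    {"x":0,"y":0,"z":0.002,"wx":0,"wy":0,"wz":0,"fingers":-1},
    {"x":0,"y":0,"z":0,"wx":0,"wy":0,"wz":0,"fingers":-1}
  ]
}}

```text
clock: 16.1
tool_pos: [0.5129, 0.3167, 0.1155]
eef_rot: [1.0, 0.0, 0.001, -0.002]
contact_force: [-0.1, -0.7, -2.6]
opening: 0.31
```

Lower it about 1 mm onto the tray, release by a small opening, then rise.

{"fn": "apply_moves", "kwargs": {
  "series": [
    {"x":0,"y":0,"z":0.002,"wx":0,"wy":0,"wz":0,"fingers":-1},
    {"x":0,"y":0,"z":0.001,"wx":0,"wy":0,"wz":0,"fingers":-1},
    {"x":0,"y":0,"z":0,"wx":0,"wy":0,"wz":0,"fingers":-0.2},
    {"x":0,"y":0,"z":0,"wx":0,"wy":0,"wz":0,"fingers":0.1},
    {"x":0,"y":0,"z":0,"wx":0,"wy":0,"wz":0,"fingers":0.1},
    {"x":0,"y":0,"z":-0.03,"wx":0,"wy":0,"wz":0,"fingers":0.1},
    {"x":0,"y":0,"z":-0.05,"wx":0,"wy":0,"wz":0,"fingers":0.1},
    {"x":0,"y":0,"z":-0.02,"wx":0,"wy":0,"wz":0,"fingers":0.1}
  ]
}}

```text
clock: 17.1
tool_pos: [0.5125, 0.3167, 0.1948]
eef_rot: [1.0, 0.0, 0.001, -0.002]
contact_force: [0.7, 0.5, 0.1]
opening: 0.548
```

{"fn": "apply_moves", "kwargs": {
  "series": [
    {"x":0,"y":0.04,"z":0,"wx":0,"wy":0,"wz":0,"fingers":0.6},
    {"x":0,"y":0.07,"z":0,"wx":0,"wy":0,"wz":0,"fingers":0.6},
    {"x":0,"y":0.075,"z":0,"wx":0,"wy":0,"wz":0,"fingers":0.6},
    {"x":0,"y":0.075,"z":0,"wx":0,"wy":0,"wz":0,"fingers":0.6},
    {"x":0,"y":0.075,"z":0,"wx":0,"wy":0,"wz":0,"fingers":0.6},
    {"x":0,"y":0.06,"z":0,"wx":0,"wy":0,"wz":0,"fingers":0.6},
    {"x":0,"y":0.025,"z":0,"wx":0,"wy":0,"wz":0,"fingers":0.6},
    {"x":0,"y":0,"z":0,"wx":0,"wy":0,"wz":0,"fingers":0.6}
  ]
}}

```text
clock: 18.1
tool_pos: [0.512, -0.0293, 0.1891]
eef_rot: [1.0, -0.0, -0.001, -0.003]
contact_force: [0.1, 0.8, -0.5]
opening: 0.804
```

{"fn": "apply_moves", "kwargs": {
  "series": [
    {"x":-0.002,"y":0.006,"z":0.02,"wx":-0.002,"wy":0,"wz":0,"fingers":0.6},
    {"x":0,"y":0,"z":0.03,"wx":0,"wy":0,"wz":0,"fingers":0.6},
    {"x":0,"y":0,"z":0.015,"wx":0,"wy":0,"wz":0,"fingers":0.6},
    {"x":0,"y":0,"z":0,"wx":0,"wy":0,"wz":0,"fingers":0.6},
    {"x":0,"y":0,"z":0,"wx":0,"wy":0,"wz":0,"fingers":0.6}
  ]
}}

```text
clock: 18.73
tool_pos: [0.5113, -0.0274, 0.136]
eef_rot: [1.0, 0.004, 0.0, -0.002]
contact_force: [0.2, -0.4, 0.2]
opening: 0.799
```

{"fn": "apply_moves", "kwargs": {
  "series": [
    {"x":-0.001,"y":0.011,"z":0,"wx":0,"wy":0,"wz":0.002,"fingers":0.6},
    {"x":0,"y":0,"z":0.015,"wx":0,"wy":0,"wz":0,"fingers":0.6},
    {"x":0,"y":0,"z":0.02,"wx":0,"wy":0,"wz":0,"fingers":0.6},
    {"x":0,"y":0,"z":0.008,"wx":0,"wy":0,"wz":0,"fingers":0.6},
    {"x":0,"y":0,"z":0,"wx":0,"wy":0,"wz":0,"fingers":0.6},
    {"x":0,"y":0,"z":0,"wx":0,"wy":0,"wz":0,"fingers":0.6}
  ]
}}

```text
clock: 19.48
tool_pos: [0.5118, -0.0373, 0.1011]
eef_rot: [1.0, -0.001, 0.002, -0.002]
contact_force: [-0.7, -0.0, 0.6]
opening: 0.798
```

{"fn": "apply_moves", "kwargs": {
  "series": [
    {"x":-0.001,"y":0,"z":0,"wx":0,"wy":0,"wz":0,"fingers":-1},
    {"x":0,"y":0,"z":0,"wx":0,"wy":0,"wz":0,"fingers":-1},
    {"x":0,"y":0,"z":0,"wx":0,"wy":0,"wz":0,"fingers":-1},
    {"x":0,"y":0,"z":0,"wx":0,"wy":0,"wz":0,"fingers":-1},
    {"x":0,"y":0,"z":0,"wx":0,"wy":0,"wz":0,"fingers":-1},
    {"x":0,"y":0,"z":0,"wx":0,"wy":0,"wz":0,"fingers":-1},
    {"x":0,"y":0,"z":0,"wx":0,"wy":0,"wz":0,"fingers":-1}
  ]
}}

```text
clock: 20.35
tool_pos: [0.5109, -0.0372, 0.1019]
eef_rot: [1.0, -0.001, 0.002, -0.002]
contact_force: [-0.9, 0.3, -0.1]
opening: 0.443
```

{"fn": "apply_moves", "kwargs": {
  "series": [
    {"x":0,"y":0,"z":-0.02,"wx":0,"wy":0,"wz":0,"fingers":-1},
    {"x":0,"y":0,"z":-0.04,"wx":0,"wy":0,"wz":0,"fingers":-1},
    {"x":0,"y":0,"z":-0.045,"wx":0,"wy":0,"wz":0,"fingers":-1},
    {"x":-0.025,"y":-0.02,"z":-0.01,"wx":0,"wy":0,"wz":0,"fingers":-1},
    {"x":-0.04,"y":-0.05,"z":0,"wx":0,"wy":0,"wz":0,"fingers":-1},
    {"x":-0.03,"y":-0.065,"z":0,"wx":0,"wy":0,"wz":0,"fingers":-1},
    {"x":-0.02,"y":-0.07,"z":0,"wx":0,"wy":0,"wz":0,"fingers":-1},
    {"x":0,"y":-0.07,"z":0,"wx":0,"wy":0,"wz":0,"fingers":-1}
  ]
}}

```text
clock: 21.35
tool_pos: [0.4183, 0.182, 0.1953]
eef_rot: [1.0, -0.007, 0.002, -0.001]
contact_force: [2.1, 0.1, -2.6]
opening: 0.444
```

{"fn": "apply_moves", "kwargs": {
  "series": [
    {"x":0.005,"y":-0.065,"z":0,"wx":0,"wy":0,"wz":-0.004,"fingers":-1},
    {"x":0.005,"y":-0.05,"z":0,"wx":0,"wy":0,"wz":0,"fingers":-1},
    {"x":0,"y":-0.025,"z":0,"wx":0,"wy":0,"wz":0,"fingers":-1},
    {"x":0,"y":0,"z":0.02,"wx":0,"wy":0,"wz":0,"fingers":-1},
    {"x":0,"y":0,"z":0.03,"wx":0,"wy":0,"wz":0,"fingers":-1},
    {"x":0,"y":0,"z":0.025,"wx":0,"wy":0,"wz":0,"fingers":-1},
    {"x":0,"y":0,"z":0.01,"wx":0,"wy":0,"wz":0,"fingers":-1},
    {"x":0,"y":0,"z":0,"wx":0,"wy":0,"wz":0,"fingers":-1}
  ]
}}

```text
clock: 22.35
tool_pos: [0.4255, 0.3054, 0.1247]
eef_rot: [1.0, 0.004, 0.002, -0.003]
contact_force: [-0.4, 0.5, -1.7]
opening: 0.45
```

{"fn": "apply_moves", "kwargs": {
  "series": [
    {"x":0,"y":-0.016,"z":0.005,"wx":-0.002,"wy":-0.001,"wz":0.002,"fingers":-1},
    {"x":0,"y":0,"z":0.01,"wx":0,"wy":0,"wz":0,"fingers":-1},
    {"x":0,"y":0,"z":0.008,"wx":0,"wy":0,"wz":0,"fingers":-1},
    {"x":0,"y":0,"z":0.003,"wx":0,"wy":0,"wz":0,"fingers":-1},
    {"x":0,"y":0,"z":0,"wx":0,"wy":0,"wz":0,"fingers":-1}
  ]
}}

```text
clock: 22.98
tool_pos: [0.4263, 0.3201, 0.104]
eef_rot: [1.0, 0.001, 0.001, -0.001]
contact_force: [-0.7, 0.4, -2.8]
opening: 0.444
```

{"fn": "apply_moves", "kwargs": {
  "series": [
    {"x":0,"y":0,"z":0.002,"wx":0,"wy":0,"wz":0,"fingers":-1},
    {"x":0,"y":0,"z":0.001,"wx":0,"wy":0,"wz":0,"fingers":-1},
    {"x":0,"y":0,"z":0.001,"wx":0,"wy":0,"wz":0,"fingers":-1},
    {"x":0,"y":0,"z":0,"wx":0,"wy":0,"wz":0,"fingers":-1}
  ]
}}

```text
clock: 23.48
tool_pos: [0.4264, 0.32, 0.1021]
eef_rot: [1.0, 0.001, 0.002, -0.001]
contact_force: [-0.1, 0.7, -2.9]
opening: 0.447
```

{"fn": "apply_moves", "kwargs": {
  "series": [
    {"x":0,"y":0,"z":0.002,"wx":0,"wy":0,"wz":0,"fingers":-1},
    {"x":0,"y":0,"z":0,"wx":0,"wy":0,"wz":0,"fingers":0},
    {"x":0,"y":0,"z":0,"wx":0,"wy":0,"wz":0,"fingers":0.4},
    {"x":0,"y":0,"z":0,"wx":0,"wy":0,"wz":0,"fingers":0.4},
    {"x":0,"y":0,"z":-0.03,"wx":0,"wy":0,"wz":0,"fingers":0.4},
    {"x":0,"y":0,"z":-0.05,"wx":0,"wy":0,"wz":0,"fingers":0.4},
    {"x":0,"y":0,"z":-0.04,"wx":0,"wy":0,"wz":0,"fingers":0.4},
    {"x":0,"y":0,"z":-0.01,"wx":0,"wy":0,"wz":0,"fingers":0.4}
  ]
}}

```text
clock: 24.48
tool_pos: [0.4262, 0.3201, 0.2074]
eef_rot: [1.0, 0.001, 0.002, -0.001]
contact_force: [0.7, -0.1, 0.2]
opening: 0.698
```

```bash
python3 - <<'E'
from m import *
p,d,W=cloud("top"); save("top1.png",p[150:280,160:450].repeat(2,0).repeat(2,1)); Z=W[...,2]
hsv=cv2.cvtColor(p,cv2.COLOR_RGB2HSV); H,S,V=[hsv[...,i].astype(int) for i in range(3)]
m=(Z>.05)&(Z<.075)&(V<70)&box(Z.shape,280,355,180,212); print("stapler top",np.median(Z[m]),blob(m,.061))
P,D,W2=cloud("scene"); save("scene1.png",P)
X,Y,z2=[W2[...,i] for i in range(3)]
m=(X>.53)&(X<.62)&(abs(Y+.03)<.1)&(z2>.055)&(z2<.07); print(m.sum(),cv2.minAreaRect(W2[m][:,:2].astype(np.float32)),np.median(z2[m]))
E
```

```text
stapler top 0.06008415950539581 [ 5.70700e-01 -2.33000e-02  1.23200e-01  3.16000e-02  9.68319e+01]
783 ((0.5728925466537476, -0.024183399975299835), (0.03318938985466957, 0.12495293468236923), 6.528393745422363) 0.05849456001556075
```

View pics/scene1.png

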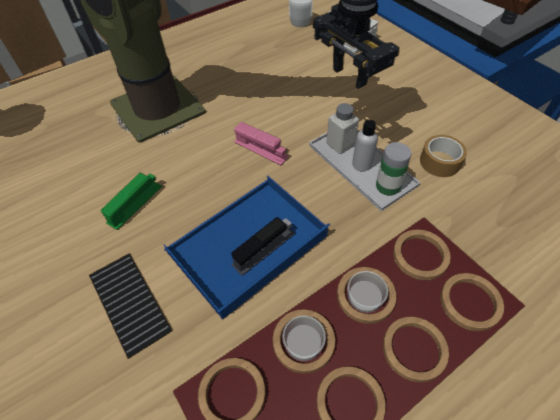

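The scene view shows all three containers upright in the side tray: canister (342,130), flask (367,147) and jar (393,170). The stapler is still in place at (262,242). I go for the stapler now.

{"fn": "apply_moves", "kwargs": {
  "series": [
    {"x":0.02,"y":0.04,"z":0,"wx":0,"wy":0,"wz":0,"fingers":0.4},
    {"x":0.03,"y":0.065,"z":0,"wx":0,"wy":0,"wz":0,"fingers":0.4},
    {"x":0.03,"y":0.065,"z":0,"wx":0,"wy":0,"wz":0,"fingers":0.4},
    {"x":0.03,"y":0.065,"z":0,"wx":0,"wy":0,"wz":0,"fingers":0.4},
    {"x":0.03,"y":0.065,"z":0,"wx":0,"wy":0,"wz":0,"fingers":0.4},
    {"x":0.025,"y":0.06,"z":0,"wx":0,"wy":0,"wz":0,"fingers":0.4},
    {"x":0.015,"y":0.035,"z":0,"wx":0,"wy":0,"wz":-0.035,"fingers":0.4},
    {"x":0,"y":0,"z":0,"wx":0,"wy":0,"wz":0,"fingers":0.4}
  ]
}}

```text
clock: 25.58
tool_pos: [0.5702, -0.0068, 0.1918]
eef_rot: [0.998, 0.058, -0.008, 0.001]
contact_force: [-0.8, 0.4, -0.6]
opening: 0.697
```

{"fn": "apply_moves", "kwargs": {
  "series": [
    {"x":0,"y":0.01,"z":0.02,"wx":0,"wy":0.004,"wz":0,"fingers":0.4},
    {"x":0,"y":0,"z":0.035,"wx":0,"wy":0,"wz":0,"fingers":0.4},
    {"x":0,"y":0,"z":0.035,"wx":0,"wy":0,"wz":0,"fingers":0.4},
    {"x":0,"y":0,"z":0.02,"wx":0,"wy":0,"wz":0,"fingers":0.4},
    {"x":0,"y":0,"z":0,"wx":0,"wy":0,"wz":0,"fingers":0.4},
    {"x":0,"y":0,"z":0,"wx":0,"wy":0,"wz":0,"fingers":0.4}
  ]
}}

```text
clock: 26.32
tool_pos: [0.5664, -0.0051, 0.0985]
eef_rot: [0.998, 0.06, -0.005, -0.003]
contact_force: [0.3, 0.1, 0.6]
opening: 0.696
```

{"fn": "apply_moves", "kwargs": {
  "series": [
    {"x":0.004,"y":0.014,"z":0.01,"wx":-0.002,"wy":0.003,"wz":0,"fingers":0.4},
    {"x":0,"y":0,"z":0.012,"wx":0,"wy":0,"wz":0,"fingers":0.4},
    {"x":0,"y":0,"z":0,"wx":0,"wy":0,"wz":0,"fingers":0.4},
    {"x":0,"y":0,"z":0,"wx":0,"wy":0,"wz":0,"fingers":0.4}
  ]
}}

```text
clock: 26.82
tool_pos: [0.5724, -0.017, 0.0812]
eef_rot: [0.998, 0.059, 0.002, 0.001]
contact_force: [-1.1, -0.0, -0.8]
opening: 0.699
```

{"fn": "apply_moves", "kwargs": {
  "series": [
    {"x":-0.002,"y":0,"z":0.02,"wx":0,"wy":-0.001,"wz":0,"fingers":0.4},
    {"x":0,"y":0,"z":0.02,"wx":0,"wy":0,"wz":0,"fingers":0.4},
    {"x":0,"y":0,"z":0.009,"wx":0,"wy":0,"wz":0,"fingers":0.4},
    {"x":0,"y":0,"z":0,"wx":0,"wy":0,"wz":0,"fingers":0.4},
    {"x":0,"y":0,"z":0,"wx":0,"wy":0,"wz":0,"fingers":0.4}
  ]
}}

```text
clock: 27.45
tool_pos: [0.5704, -0.0168, 0.0387]
eef_rot: [0.998, 0.06, -0.0, 0.0]
contact_force: [0.2, 0.5, -0.7]
opening: 0.702
```

{"fn": "apply_moves", "kwargs": {
  "series": [
    {"x":0,"y":0,"z":-0.001,"wx":0,"wy":0,"wz":0,"fingers":-1},
    {"x":0,"y":0,"z":0,"wx":0,"wy":0,"wz":0,"fingers":-1},
    {"x":0,"y":0,"z":0,"wx":0,"wy":0,"wz":0,"fingers":-1},
    {"x":0,"y":0,"z":0,"wx":0,"wy":0,"wz":0,"fingers":-1},
    {"x":0,"y":0,"z":0,"wx":0,"wy":0,"wz":0,"fingers":-1},
    {"x":0,"y":0,"z":0,"wx":0,"wy":0,"wz":0,"fingers":-1}
  ],
  "force": 40
}}

```text
clock: 28.2
tool_pos: [0.571, -0.0168, 0.0405]
eef_rot: [0.998, 0.06, 0.001, 0.0]
contact_force: [-0.2, 0.3, -0.4]
opening: 0.37
```

{"fn": "apply_moves", "kwargs": {
  "series": [
    {"x":0,"y":0,"z":-0.02,"wx":0,"wy":0,"wz":0,"fingers":-1},
    {"x":0,"y":0,"z":-0.05,"wx":0,"wy":0,"wz":0,"fingers":-1},
    {"x":0,"y":0,"z":-0.05,"wx":0,"wy":0,"wz":0,"fingers":-1},
    {"x":0,"y":0,"z":-0.05,"wx":0,"wy":0,"wz":0.02,"fingers":-1},
    {"x":0,"y":0,"z":0,"wx":0,"wy":0,"wz":0.05,"fingers":-1},
    {"x":0,"y":0,"z":0,"wx":0,"wy":0,"wz":0.055,"fingers":-1},
    {"x":0,"y":0,"z":0,"wx":0,"wy":0,"wz":0.055,"fingers":-1},
    {"x":0,"y":0,"z":0,"wx":0,"wy":0,"wz":0.055,"fingers":-1}
  ]
}}

```text
clock: 29.2
tool_pos: [0.5677, -0.0169, 0.1856]
eef_rot: [0.949, -0.315, -0.001, -0.0]
contact_force: [-0.6, -0.1, -4.3]
opening: 0.369
```

{"fn": "apply_moves", "kwargs": {
  "series": [
    {"x":0,"y":0,"z":0,"wx":0,"wy":0,"wz":0.056,"fingers":-1},
    {"x":0,"y":0,"z":0,"wx":0,"wy":0,"wz":0.056,"fingers":-1},
    {"x":0,"y":0,"z":0,"wx":0,"wy":0,"wz":0.056,"fingers":-1},
    {"x":0,"y":0,"z":0,"wx":0,"wy":0,"wz":0.056,"fingers":-1},
    {"x":0,"y":0,"z":0,"wx":0,"wy":0,"wz":0.04,"fingers":-1},
    {"x":0,"y":0,"z":0,"wx":0,"wy":0,"wz":0,"fingers":-1},
    {"x":0,"y":0,"z":0,"wx":0,"wy":0,"wz":0,"fingers":-1}
  ]
}}

```text
clock: 30.08
tool_pos: [0.564, -0.0142, 0.1896]
eef_rot: [0.734, -0.679, -0.004, -0.001]
contact_force: [-0.2, 0.6, -3.9]
opening: 0.37
```

{"fn": "apply_moves", "kwargs": {
  "series": [
    {"x":0.03,"y":0.01,"z":0,"wx":0,"wy":0,"wz":0.024,"fingers":-1},
    {"x":0.06,"y":0.012,"z":0,"wx":0,"wy":0,"wz":0,"fingers":-1},
    {"x":0.065,"y":0.012,"z":0,"wx":0,"wy":0,"wz":0,"fingers":-1},
    {"x":0.065,"y":0.012,"z":0,"wx":0,"wy":0,"wz":0,"fingers":-1},
    {"x":0.065,"y":0.012,"z":0,"wx":0,"wy":0,"wz":0,"fingers":-1},
    {"x":0.05,"y":0.01,"z":0,"wx":0,"wy":0,"wz":0,"fingers":-1},
    {"x":0.02,"y":0,"z":0,"wx":0,"wy":0,"wz":0,"fingers":-1},
    {"x":0,"y":0,"z":0,"wx":0,"wy":0,"wz":0,"fingers":-1}
  ]
}}

```text
clock: 31.08
tool_pos: [0.5044, -0.3151, 0.1875]
eef_rot: [-0.704, 0.71, 0.005, -0.001]
contact_force: [-0.0, 0.8, -3.4]
opening: 0.374
```

{"fn": "apply_moves", "kwargs": {
  "series": [
    {"x":-0.017,"y":-0.008,"z":0.02,"wx":0,"wy":0,"wz":0,"fingers":-1},
    {"x":0,"y":0,"z":0.04,"wx":0,"wy":0,"wz":0,"fingers":-1},
    {"x":0,"y":0,"z":0.04,"wx":0,"wy":0,"wz":0,"fingers":-1},
    {"x":0,"y":0,"z":0.035,"wx":0,"wy":0,"wz":0,"fingers":-1},
    {"x":0,"y":0,"z":0.015,"wx":0,"wy":0,"wz":0,"fingers":-1},
    {"x":0,"y":0,"z":0,"wx":0,"wy":0,"wz":0,"fingers":-1},
    {"x":0,"y":0,"z":0,"wx":0,"wy":0,"wz":0,"fingers":-1}
  ]
}}

```text
clock: 31.95
tool_pos: [0.5167, -0.2868, 0.0668]
eef_rot: [0.709, -0.705, -0.005, -0.004]
contact_force: [-0.4, 0.4, -3.8]
opening: 0.371
```

{"fn": "apply_moves", "kwargs": {
  "series": [
    {"x":0.015,"y":0.006,"z":0.01,"wx":0,"wy":0.004,"wz":0,"fingers":-1},
    {"x":0,"y":0,"z":0.01,"wx":0,"wy":0,"wz":0,"fingers":-1},
    {"x":0,"y":0,"z":0.005,"wx":0,"wy":0,"wz":0,"fingers":-1},
    {"x":0,"y":0,"z":0.003,"wx":0,"wy":0,"wz":0,"fingers":-1},
    {"x":0,"y":0,"z":0,"wx":0,"wy":0,"wz":0,"fingers":-1}
  ]
}}

```text
clock: 32.58
tool_pos: [0.5125, -0.3008, 0.0446]
eef_rot: [0.709, -0.705, 0.001, -0.0]
contact_force: [0.4, 0.4, -4.2]
opening: 0.372
```

{"fn": "apply_moves", "kwargs": {
  "series": [
    {"x":0,"y":0,"z":0.002,"wx":0,"wy":0,"wz":0,"fingers":-1},
    {"x":0,"y":0,"z":0.002,"wx":0,"wy":0,"wz":0,"fingers":-1},
    {"x":0,"y":0,"z":0.002,"wx":0,"wy":0,"wz":0,"fingers":-1},
    {"x":0,"y":0,"z":0,"wx":0,"wy":0,"wz":0,"fingers":-1}
  ]
}}

```text
clock: 33.08
tool_pos: [0.513, -0.3008, 0.0418]
eef_rot: [0.709, -0.705, 0.002, -0.0]
contact_force: [-0.1, -0.4, -4.2]
opening: 0.369
```

{"fn": "apply_moves", "kwargs": {
  "series": [
    {"x":0,"y":0,"z":0.002,"wx":0,"wy":0,"wz":0,"fingers":-1},
    {"x":0,"y":0,"z":0.001,"wx":0,"wy":0,"wz":0,"fingers":-1},
    {"x":0,"y":0,"z":0,"wx":0,"wy":0,"wz":0,"fingers":-1}
  ]
}}

```text
clock: 33.45
tool_pos: [0.5134, -0.3008, 0.0415]
eef_rot: [0.709, -0.705, 0.002, -0.0]
contact_force: [-0.6, 0.3, -2.5]
opening: 0.374
```

{"fn": "apply_moves", "kwargs": {
  "series": [
    {"x":0,"y":0,"z":0,"wx":0,"wy":0,"wz":0,"fingers":0},
    {"x":0,"y":0,"z":0,"wx":0,"wy":0,"wz":0,"fingers":0.3},
    {"x":0,"y":0,"z":0,"wx":0,"wy":0,"wz":0,"fingers":0.3},
    {"x":0,"y":0,"z":-0.03,"wx":0,"wy":0,"wz":0,"fingers":0.3},
    {"x":0,"y":0,"z":-0.06,"wx":0,"wy":0,"wz":0,"fingers":0.3},
    {"x":0,"y":0,"z":-0.06,"wx":0,"wy":0,"wz":0,"fingers":0.3},
    {"x":0,"y":0,"z":-0.05,"wx":0,"wy":0,"wz":0,"fingers":0.3},
    {"x":0,"y":0,"z":0,"wx":0,"wy":0,"wz":0,"fingers":0.3}
  ]
}}

```text
clock: 34.45
tool_pos: [0.514, -0.3008, 0.2056]
eef_rot: [0.709, -0.705, 0.003, -0.001]
contact_force: [0.8, 0.0, -1.0]
opening: 0.65
```

```bash
python3 - <<'E'
from m import *
P,D,W=cloud("scene"); save("scene2.png",P)
X,Y,Z=[W[...,i] for i in range(3)]
m=(abs(X-.511)<.12)&(abs(Y+.3)<.06)&(Z>.055)&(Z<.07); print(m.sum(),cv2.minAreaRect(W[m][:,:2].astype(np.float32)),np.median(Z[m]))
E
```

```text
1038 ((0.5062704086303711, -0.2996598184108734), (0.12765763700008392, 0.033037904649972916), 0.42423292994499207) 0.05968965610722127
```

View pics/scene2.png

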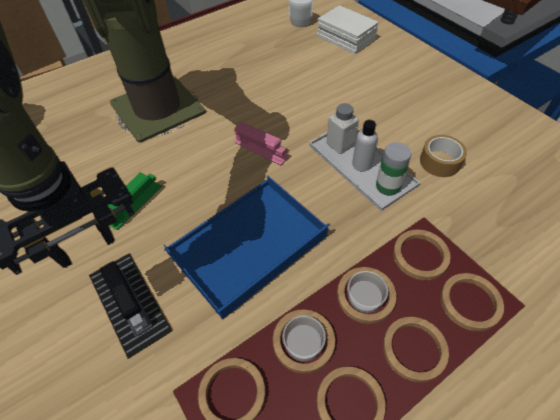

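The stapler lies lengthwise on the mat at (125,290) and the containers stand undisturbed. The jar goes back first.

{"fn": "apply_moves", "kwargs": {
  "series": [
    {"x":0,"y":0,"z":0,"wx":0,"wy":0,"wz":-0.058,"fingers":0.7},
    {"x":0,"y":0,"z":0,"wx":0,"wy":0,"wz":-0.058,"fingers":0.7},
    {"x":0,"y":0,"z":0,"wx":0,"wy":0,"wz":-0.058,"fingers":0.7},
    {"x":0,"y":0,"z":0,"wx":0,"wy":0,"wz":-0.058,"fingers":0.7},
    {"x":0,"y":0,"z":0,"wx":0,"wy":0,"wz":-0.058,"fingers":0.7},
    {"x":0,"y":0,"z":0,"wx":0,"wy":0,"wz":-0.058,"fingers":0.7},
    {"x":0,"y":0,"z":0,"wx":0,"wy":0,"wz":-0.058,"fingers":0.7},
    {"x":0,"y":0,"z":0,"wx":0,"wy":0,"wz":-0.058,"fingers":0.7}
  ]
}}

```text
clock: 35.5
tool_pos: [0.5053, -0.2963, 0.1902]
eef_rot: [0.999, -0.032, -0.01, -0.005]
contact_force: [-0.4, 0.5, 0.4]
opening: 0.852
```

{"fn": "apply_moves", "kwargs": {
  "series": [
    {"x":0.01,"y":-0.05,"z":-0.01,"wx":0,"wy":0,"wz":-0.01,"fingers":0.7},
    {"x":0.012,"y":-0.075,"z":-0.005,"wx":0,"wy":0.003,"wz":0,"fingers":0.7},
    {"x":0.012,"y":-0.075,"z":0,"wx":0,"wy":0,"wz":0,"fingers":0.7},
    {"x":0.012,"y":-0.075,"z":0,"wx":0,"wy":0,"wz":0,"fingers":0.7},
    {"x":0.012,"y":-0.075,"z":0,"wx":0,"wy":0,"wz":0,"fingers":0.7},
    {"x":0.012,"y":-0.075,"z":0,"wx":0,"wy":0,"wz":0,"fingers":0.7},
    {"x":0.012,"y":-0.075,"z":0,"wx":0,"wy":0,"wz":0,"fingers":0.7},
    {"x":0.012,"y":-0.075,"z":0,"wx":0,"wy":0,"wz":0,"fingers":0.7}
  ]
}}

```text
clock: 36.5
tool_pos: [0.5937, 0.1653, 0.1905]
eef_rot: [1.0, -0.022, -0.016, -0.005]
contact_force: [0.6, -0.2, -0.5]
opening: 0.848
```

{"fn": "apply_moves", "kwargs": {
  "series": [
    {"x":0.006,"y":-0.065,"z":0,"wx":-0.002,"wy":0.006,"wz":-0.013,"fingers":0.7},
    {"x":0.003,"y":-0.055,"z":0,"wx":0,"wy":0.003,"wz":0,"fingers":0.7},
    {"x":0,"y":-0.035,"z":0,"wx":0,"wy":0,"wz":0,"fingers":0.7},
    {"x":0,"y":0,"z":0,"wx":0,"wy":0,"wz":0,"fingers":0.7},
    {"x":0,"y":0,"z":0,"wx":0,"wy":0,"wz":0,"fingers":0.7}
  ]
}}

```text
clock: 37.12
tool_pos: [0.5979, 0.2968, 0.1814]
eef_rot: [1.0, 0.003, -0.009, -0.0]
contact_force: [-0.4, -0.0, -0.2]
opening: 0.845
```

{"fn": "apply_moves", "kwargs": {
  "series": [
    {"x":0.004,"y":-0.027,"z":0.015,"wx":0,"wy":0.005,"wz":0,"fingers":0.7},
    {"x":0,"y":0,"z":0.02,"wx":0,"wy":0,"wz":0,"fingers":0.7},
    {"x":0,"y":0,"z":0.01,"wx":0,"wy":0,"wz":0,"fingers":0.7},
    {"x":0,"y":0,"z":0,"wx":0,"wy":0,"wz":0,"fingers":0.7},
    {"x":0,"y":0,"z":0,"wx":0,"wy":0,"wz":0,"fingers":0.7}
  ]
}}

```text
clock: 37.75
tool_pos: [0.6033, 0.3073, 0.1421]
eef_rot: [1.0, -0.002, -0.001, 0.004]
contact_force: [0.6, 0.3, 0.5]
opening: 0.853
```

{"fn": "apply_moves", "kwargs": {
  "series": [
    {"x":-0.003,"y":-0.016,"z":0,"wx":0.002,"wy":0,"wz":0,"fingers":0.7},
    {"x":0,"y":0,"z":0,"wx":0,"wy":0,"wz":0,"fingers":0.7},
    {"x":0,"y":0,"z":0.02,"wx":0,"wy":0,"wz":0,"fingers":0.7},
    {"x":0,"y":0,"z":0.025,"wx":0,"wy":0,"wz":0,"fingers":0.7},
    {"x":0,"y":0,"z":0.008,"wx":0,"wy":0,"wz":0,"fingers":0.7},
    {"x":0,"y":0,"z":0,"wx":0,"wy":0,"wz":0,"fingers":0.7},
    {"x":0,"y":0,"z":0,"wx":0,"wy":0,"wz":0,"fingers":0.7}
  ]
}}

```text
clock: 38.62
tool_pos: [0.6006, 0.3209, 0.0965]
eef_rot: [1.0, -0.002, -0.002, 0.001]
contact_force: [0.4, 0.2, -0.1]
opening: 0.85
```

{"fn": "apply_moves", "kwargs": {
  "series": [
    {"x":0,"y":0.001,"z":-0.003,"wx":0,"wy":0,"wz":0,"fingers":0.7},
    {"x":0,"y":0,"z":0,"wx":0,"wy":0,"wz":0,"fingers":-1},
    {"x":0,"y":0,"z":0,"wx":0,"wy":0,"wz":0,"fingers":-1},
    {"x":0,"y":0,"z":0,"wx":0,"wy":0,"wz":0,"fingers":-1},
    {"x":0,"y":0,"z":0,"wx":0,"wy":0,"wz":0,"fingers":-1},
    {"x":0,"y":0,"z":0,"wx":0,"wy":0,"wz":0,"fingers":-1}
  ],
  "force": 25
}}

```text
clock: 39.38
tool_pos: [0.6012, 0.3204, 0.1003]
eef_rot: [1.0, -0.002, -0.001, -0.0]
contact_force: [0.3, -0.5, -0.3]
opening: 0.644
```

{"fn": "apply_moves", "kwargs": {
  "series": [
    {"x":0,"y":0,"z":-0.02,"wx":0,"wy":0,"wz":0,"fingers":-1},
    {"x":0,"y":0,"z":-0.045,"wx":0,"wy":0,"wz":0,"fingers":-1},
    {"x":0,"y":0,"z":-0.045,"wx":0,"wy":0,"wz":0,"fingers":-1},
    {"x":0,"y":0.03,"z":-0.02,"wx":0,"wy":0,"wz":0,"fingers":-1},
    {"x":0,"y":0.06,"z":0,"wx":0,"wy":0,"wz":0,"fingers":-1},
    {"x":-0.005,"y":0.07,"z":0,"wx":0,"wy":0,"wz":0,"fingers":-1},
    {"x":-0.025,"y":0.07,"z":0,"wx":0,"wy":0,"wz":0,"fingers":-1},
    {"x":-0.03,"y":0.065,"z":0,"wx":0,"wy":0,"wz":0,"fingers":-1}
  ]
}}

```text
clock: 40.38
tool_pos: [0.5523, 0.0841, 0.2122]
eef_rot: [1.0, 0.002, 0.001, -0.002]
contact_force: [1.0, -0.4, -2.4]
opening: 0.647
```

{"fn": "apply_moves", "kwargs": {
  "series": [
    {"x":-0.015,"y":0.065,"z":0,"wx":0,"wy":0,"wz":0,"fingers":-1},
    {"x":-0.01,"y":0.065,"z":0,"wx":0,"wy":0,"wz":0,"fingers":-1},
    {"x":-0.005,"y":0.055,"z":0,"wx":0,"wy":0,"wz":0,"fingers":-1},
    {"x":0,"y":0.03,"z":0.01,"wx":0,"wy":0,"wz":0,"fingers":-1},
    {"x":0,"y":0.01,"z":0.02,"wx":0,"wy":0,"wz":0,"fingers":-1},
    {"x":0,"y":0,"z":0.02,"wx":0,"wy":0,"wz":0,"fingers":-1},
    {"x":0,"y":0,"z":0,"wx":0,"wy":0,"wz":0,"fingers":-1},
    {"x":0,"y":0,"z":0,"wx":0,"wy":0,"wz":0,"fingers":-1}
  ]
}}

```text
clock: 41.38
tool_pos: [0.5261, -0.1041, 0.1737]
eef_rot: [1.0, 0.001, 0.002, -0.0]
contact_force: [0.7, 0.4, -4.1]
opening: 0.646
```

{"fn": "apply_moves", "kwargs": {
  "series": [
    {"x":-0.01,"y":0.01,"z":0.01,"wx":0,"wy":0,"wz":0,"fingers":-1},
    {"x":0,"y":0,"z":0.025,"wx":0,"wy":0,"wz":0,"fingers":-1},
    {"x":0,"y":0,"z":0.02,"wx":0,"wy":0,"wz":0,"fingers":-1},
    {"x":0,"y":0,"z":0.01,"wx":0,"wy":0,"wz":0,"fingers":-1},
    {"x":0,"y":0,"z":0,"wx":0,"wy":0,"wz":0,"fingers":-1},
    {"x":0,"y":0,"z":0,"wx":0,"wy":0,"wz":0,"fingers":-1}
  ]
}}

```text
clock: 42.12
tool_pos: [0.5177, -0.112, 0.121]
eef_rot: [1.0, 0.002, 0.003, -0.0]
contact_force: [0.8, -0.7, -2.6]
opening: 0.645
```

{"fn": "apply_moves", "kwargs": {
  "series": [
    {"x":0,"y":0,"z":0.01,"wx":0,"wy":-0.001,"wz":0,"fingers":-1},
    {"x":0,"y":0,"z":0.008,"wx":0,"wy":0,"wz":0,"fingers":-1},
    {"x":0,"y":0,"z":0.004,"wx":0,"wy":0,"wz":0,"fingers":-1},
    {"x":0,"y":0,"z":0.002,"wx":0,"wy":0,"wz":0,"fingers":-1},
    {"x":0,"y":0,"z":0,"wx":0,"wy":0,"wz":0,"fingers":-1}
  ]
}}

```text
clock: 42.75
tool_pos: [0.5185, -0.1121, 0.1012]
eef_rot: [1.0, 0.002, 0.002, -0.0]
contact_force: [-0.1, 0.6, -2.8]
opening: 0.647
```

Touch down, release, rise.

{"fn": "apply_moves", "kwargs": {
  "series": [
    {"x":0,"y":0,"z":0.002,"wx":0,"wy":0,"wz":0,"fingers":-1},
    {"x":0,"y":0,"z":0.001,"wx":0,"wy":0,"wz":0,"fingers":-1},
    {"x":0,"y":0,"z":0,"wx":0,"wy":0,"wz":0,"fingers":0.5},
    {"x":0,"y":0,"z":0,"wx":0,"wy":0,"wz":0,"fingers":0.7},
    {"x":0,"y":0,"z":0,"wx":0,"wy":0,"wz":0,"fingers":0.7},
    {"x":0,"y":0,"z":-0.03,"wx":0,"wy":0,"wz":0,"fingers":0.7},
    {"x":0,"y":0,"z":-0.05,"wx":0,"wy":0,"wz":0,"fingers":0.7},
    {"x":0,"y":0,"z":-0.05,"wx":0,"wy":0,"wz":0,"fingers":0.7}
  ]
}}

```text
clock: 43.75
tool_pos: [0.5173, -0.1117, 0.2048]
eef_rot: [1.0, 0.002, 0.001, -0.0]
contact_force: [0.6, -1.1, -0.3]
opening: 0.852
```

{"fn": "apply_moves", "kwargs": {
  "series": [
    {"x":-0.012,"y":-0.05,"z":0,"wx":0,"wy":0,"wz":0,"fingers":0.5},
    {"x":-0.015,"y":-0.075,"z":0,"wx":0,"wy":0,"wz":0,"fingers":0.5},
    {"x":-0.015,"y":-0.077,"z":0,"wx":0,"wy":0,"wz":0,"fingers":0.5},
    {"x":-0.015,"y":-0.077,"z":0,"wx":0,"wy":0,"wz":0,"fingers":0.5},
    {"x":-0.015,"y":-0.077,"z":0,"wx":0,"wy":0,"wz":0,"fingers":0.5},
    {"x":-0.015,"y":-0.077,"z":0,"wx":0,"wy":0,"wz":0,"fingers":0.5},
    {"x":-0.01,"y":-0.06,"z":0,"wx":0,"wy":0,"wz":0,"fingers":0.5},
    {"x":-0.005,"y":-0.03,"z":0,"wx":0,"wy":0,"wz":0,"fingers":0.5}
  ]
}}

```text
clock: 44.75
tool_pos: [0.4398, 0.3115, 0.2071]
eef_rot: [1.0, -0.003, 0.007, -0.001]
contact_force: [0.5, -1.3, -0.5]
opening: 0.75
```

{"fn": "apply_moves", "kwargs": {
  "series": [
    {"x":-0.014,"y":-0.008,"z":0.02,"wx":0,"wy":-0.004,"wz":-0.002,"fingers":0.5},
    {"x":0,"y":0,"z":0.035,"wx":0,"wy":0,"wz":0,"fingers":0.5},
    {"x":0,"y":0,"z":0.025,"wx":0,"wy":0,"wz":0,"fingers":0.5},
    {"x":0,"y":0,"z":0.005,"wx":0,"wy":0,"wz":0,"fingers":0.5},
    {"x":0,"y":0,"z":0,"wx":0,"wy":0,"wz":0,"fingers":0.5},
    {"x":0,"y":0,"z":0,"wx":0,"wy":0,"wz":0,"fingers":0.5}
  ]
}}

```text
clock: 45.5
tool_pos: [0.426, 0.315, 0.1344]
eef_rot: [1.0, 0.001, -0.002, 0.001]
contact_force: [-0.2, -0.9, -1.1]
opening: 0.75
```

{"fn": "apply_moves", "kwargs": {
  "series": [
    {"x":0,"y":-0.006,"z":0,"wx":0,"wy":0,"wz":0,"fingers":0.5},
    {"x":0,"y":0,"z":0.012,"wx":0,"wy":0,"wz":0,"fingers":0.5},
    {"x":0,"y":0,"z":0.018,"wx":0,"wy":0,"wz":0,"fingers":0.5},
    {"x":0,"y":0,"z":0.008,"wx":0,"wy":0,"wz":0,"fingers":0.5},
    {"x":0,"y":0,"z":0,"wx":0,"wy":0,"wz":0,"fingers":0.5},
    {"x":0,"y":0,"z":0,"wx":0,"wy":0,"wz":0,"fingers":0.5}
  ]
}}

```text
clock: 46.25
tool_pos: [0.4263, 0.3204, 0.1025]
eef_rot: [1.0, 0.0, -0.001, 0.001]
contact_force: [0.7, -0.7, -0.2]
opening: 0.75
```

{"fn": "apply_moves", "kwargs": {
  "series": [
    {"x":0,"y":0,"z":0,"wx":0,"wy":0,"wz":0,"fingers":-1},
    {"x":0,"y":0,"z":0,"wx":0,"wy":0,"wz":0,"fingers":-1},
    {"x":0,"y":0,"z":0,"wx":0,"wy":0,"wz":0,"fingers":-1},
    {"x":0,"y":0,"z":0,"wx":0,"wy":0,"wz":0,"fingers":-1},
    {"x":0,"y":0,"z":0,"wx":0,"wy":0,"wz":0,"fingers":-1},
    {"x":0,"y":0,"z":0,"wx":0,"wy":0,"wz":0,"fingers":-1}
  ]
}}

```text
clock: 47.0
tool_pos: [0.4265, 0.3206, 0.1031]
eef_rot: [1.0, 0.0, -0.001, 0.0]
contact_force: [0.4, -0.1, -0.8]
opening: 0.443
```

{"fn": "apply_moves", "kwargs": {
  "series": [
    {"x":0,"y":0,"z":-0.02,"wx":0,"wy":0,"wz":0,"fingers":-1},
    {"x":0,"y":0,"z":-0.045,"wx":0,"wy":0,"wz":0,"fingers":-1},
    {"x":0,"y":0,"z":-0.045,"wx":0,"wy":0,"wz":0,"fingers":-1},
    {"x":0,"y":0.03,"z":-0.02,"wx":0,"wy":0,"wz":0,"fingers":-1},
    {"x":0,"y":0.06,"z":0,"wx":0,"wy":0,"wz":0,"fingers":-1},
    {"x":0.01,"y":0.065,"z":0,"wx":0,"wy":0,"wz":0,"fingers":-1},
    {"x":0.03,"y":0.065,"z":0,"wx":0,"wy":0,"wz":0,"fingers":-1},
    {"x":0.03,"y":0.06,"z":0,"wx":0,"wy":0,"wz":0,"fingers":-1}
  ]
}}

```text
clock: 48.0
tool_pos: [0.4834, 0.0963, 0.217]
eef_rot: [1.0, 0.006, 0.001, -0.002]
contact_force: [0.3, 0.7, -1.8]
opening: 0.445
```

{"fn": "apply_moves", "kwargs": {
  "series": [
    {"x":0.015,"y":0.055,"z":0,"wx":0,"wy":0,"wz":0.003,"fingers":-1},
    {"x":0.01,"y":0.045,"z":0,"wx":0,"wy":0,"wz":0,"fingers":-1},
    {"x":0.005,"y":0.03,"z":0,"wx":0,"wy":0,"wz":0,"fingers":-1},
    {"x":0,"y":0.01,"z":0,"wx":0,"wy":0,"wz":0,"fingers":-1},
    {"x":0,"y":0,"z":0,"wx":0,"wy":0,"wz":0,"fingers":-1},
    {"x":0,"y":0,"z":0,"wx":0,"wy":0,"wz":0,"fingers":-1}
  ]
}}

```text
clock: 48.75
tool_pos: [0.5089, -0.0232, 0.2206]
eef_rot: [1.0, -0.002, 0.002, -0.001]
contact_force: [1.1, 0.1, -1.9]
opening: 0.443
```

{"fn": "apply_moves", "kwargs": {
  "series": [
    {"x":0.003,"y":0.016,"z":0,"wx":0,"wy":0,"wz":0,"fingers":-1},
    {"x":0,"y":0,"z":0,"wx":0,"wy":0,"wz":0,"fingers":-1},
    {"x":0,"y":0,"z":0,"wx":0,"wy":0,"wz":0,"fingers":-1}
  ]
}}

```text
clock: 49.12
tool_pos: [0.5113, -0.0346, 0.2208]
eef_rot: [1.0, -0.0, 0.003, -0.002]
contact_force: [0.9, -0.9, -2.7]
opening: 0.444
```

{"fn": "apply_moves", "kwargs": {
  "series": [
    {"x":0,"y":0.002,"z":0.015,"wx":-0.001,"wy":-0.001,"wz":0,"fingers":-1},
    {"x":0,"y":0,"z":0.03,"wx":0,"wy":0,"wz":0,"fingers":-1},
    {"x":0,"y":0,"z":0.035,"wx":0,"wy":0,"wz":0,"fingers":-1},
    {"x":0,"y":0,"z":0.025,"wx":0,"wy":0,"wz":0,"fingers":-1},
    {"x":0,"y":0,"z":0.01,"wx":0,"wy":0,"wz":0,"fingers":-1},
    {"x":0,"y":0,"z":0,"wx":0,"wy":0,"wz":0,"fingers":-1},
    {"x":0,"y":0,"z":0,"wx":0,"wy":0,"wz":0,"fingers":-1}
  ]
}}

```text
clock: 50.0
tool_pos: [0.5118, -0.035, 0.1239]
eef_rot: [1.0, 0.001, 0.001, -0.0]
contact_force: [-0.5, 1.5, -2.7]
opening: 0.45
```

{"fn": "apply_moves", "kwargs": {
  "series": [
    {"x":-0.001,"y":0.003,"z":0.01,"wx":0,"wy":0,"wz":0,"fingers":-1},
    {"x":0,"y":0,"z":0.009,"wx":0,"wy":0,"wz":0,"fingers":-1},
    {"x":0,"y":0,"z":0.004,"wx":0,"wy":0,"wz":0,"fingers":-1},
    {"x":0,"y":0,"z":0.002,"wx":0,"wy":0,"wz":0,"fingers":-1},
    {"x":0,"y":0,"z":0,"wx":0,"wy":0,"wz":0,"fingers":-1}
  ]
}}

```text
clock: 50.62
tool_pos: [0.512, -0.0377, 0.1037]
eef_rot: [1.0, 0.0, 0.002, -0.0]
contact_force: [0.1, -1.0, -3.4]
opening: 0.445
```

{"fn": "apply_moves", "kwargs": {
  "series": [
    {"x":-0.001,"y":0,"z":0.002,"wx":0,"wy":0,"wz":0,"fingers":-1},
    {"x":0,"y":0,"z":0.001,"wx":0,"wy":0,"wz":0,"fingers":-1},
    {"x":0,"y":0,"z":0,"wx":0,"wy":0,"wz":0,"fingers":0},
    {"x":0,"y":0,"z":0,"wx":0,"wy":0,"wz":0,"fingers":0.4},
    {"x":0,"y":0,"z":0,"wx":0,"wy":0,"wz":0,"fingers":0.4},
    {"x":0,"y":0,"z":-0.03,"wx":0,"wy":0,"wz":0,"fingers":0.4},
    {"x":0,"y":0,"z":-0.05,"wx":0,"wy":0,"wz":0,"fingers":0.4},
    {"x":0,"y":0,"z":-0.04,"wx":0,"wy":0,"wz":0,"fingers":0.4}
  ]
}}

```text
clock: 51.62
tool_pos: [0.5102, -0.0373, 0.1996]
eef_rot: [1.0, 0.001, 0.001, -0.0]
contact_force: [0.6, 0.2, -0.3]
opening: 0.705
```

{"fn": "apply_moves", "kwargs": {
  "series": [
    {"x":0,"y":-0.04,"z":0,"wx":0,"wy":0,"wz":0,"fingers":0.4},
    {"x":0,"y":-0.07,"z":0,"wx":0,"wy":0,"wz":0,"fingers":0.4},
    {"x":0,"y":-0.075,"z":0,"wx":0,"wy":0,"wz":0,"fingers":0.4},
    {"x":0,"y":-0.075,"z":0,"wx":0,"wy":0,"wz":0,"fingers":0.4},
    {"x":0,"y":-0.075,"z":0,"wx":0,"wy":0,"wz":0,"fingers":0.4},
    {"x":0,"y":-0.06,"z":0,"wx":0,"wy":0,"wz":0,"fingers":0.4},
    {"x":0,"y":-0.03,"z":0,"wx":0,"wy":0,"wz":0,"fingers":0.4},
    {"x":0,"y":0,"z":0,"wx":0,"wy":0,"wz":0,"fingers":0.4}
  ]
}}

```text
clock: 52.62
tool_pos: [0.5134, 0.3117, 0.2009]
eef_rot: [1.0, -0.003, 0.004, -0.001]
contact_force: [-0.0, -0.5, -0.3]
opening: 0.7
```

{"fn": "apply_moves", "kwargs": {
  "series": [
    {"x":-0.001,"y":-0.006,"z":0.015,"wx":0,"wy":-0.002,"wz":-0.002,"fingers":0.4},
    {"x":0,"y":0,"z":0.025,"wx":0,"wy":0,"wz":0,"fingers":0.4},
    {"x":0,"y":0,"z":0.015,"wx":0,"wy":0,"wz":0,"fingers":0.4},
    {"x":0,"y":0,"z":0,"wx":0,"wy":0,"wz":0,"fingers":0.4},
    {"x":0,"y":0,"z":0,"wx":0,"wy":0,"wz":0,"fingers":0.4}
  ]
}}

```text
clock: 53.25
tool_pos: [0.5142, 0.3093, 0.1535]
eef_rot: [1.0, -0.003, -0.0, 0.002]
contact_force: [-0.5, -0.5, 0.1]
opening: 0.701
```

{"fn": "apply_moves", "kwargs": {
  "series": [
    {"x":-0.002,"y":-0.009,"z":0,"wx":0,"wy":0,"wz":-0.001,"fingers":0.4},
    {"x":0,"y":0,"z":0.015,"wx":0,"wy":0,"wz":0,"fingers":0.4},
    {"x":0,"y":0,"z":0.02,"wx":0,"wy":0,"wz":0,"fingers":0.4},
    {"x":0,"y":0,"z":0.01,"wx":0,"wy":0,"wz":0,"fingers":0.4},
    {"x":0,"y":0,"z":0.001,"wx":0,"wy":0,"wz":0,"fingers":0.4},
    {"x":0,"y":0,"z":0,"wx":0,"wy":0,"wz":0,"fingers":0.4}
  ]
}}

```text
clock: 54.0
tool_pos: [0.5127, 0.3172, 0.1146]
eef_rot: [1.0, -0.001, 0.0, 0.002]
contact_force: [0.3, 0.6, 0.6]
opening: 0.701
```

{"fn": "apply_moves", "kwargs": {
  "series": [
    {"x":0,"y":0,"z":0,"wx":0,"wy":0,"wz":0,"fingers":-1},
    {"x":0,"y":0,"z":0,"wx":0,"wy":0,"wz":0,"fingers":-1},
    {"x":0,"y":0,"z":0,"wx":0,"wy":0,"wz":0,"fingers":-1},
    {"x":0,"y":0,"z":0,"wx":0,"wy":0,"wz":0,"fingers":-1},
    {"x":0,"y":0,"z":0,"wx":0,"wy":0,"wz":0,"fingers":-1},
    {"x":0,"y":0,"z":0,"wx":0,"wy":0,"wz":0,"fingers":-1},
    {"x":0,"y":0,"z":0,"wx":0,"wy":0,"wz":0,"fingers":-1}
  ]
}}

```text
clock: 54.88
tool_pos: [0.513, 0.3175, 0.1155]
eef_rot: [1.0, -0.001, 0.001, 0.002]
contact_force: [-0.5, 0.4, 0.1]
opening: 0.308
```

{"fn": "apply_moves", "kwargs": {
  "series": [
    {"x":0,"y":0,"z":-0.02,"wx":0,"wy":0,"wz":0,"fingers":-1},
    {"x":0,"y":0,"z":-0.045,"wx":0,"wy":0,"wz":0,"fingers":-1},
    {"x":0,"y":0,"z":-0.045,"wx":0,"wy":0,"wz":0,"fingers":-1},
    {"x":0,"y":0.03,"z":-0.02,"wx":0,"wy":0,"wz":0,"fingers":-1},
    {"x":0,"y":0.06,"z":0,"wx":0,"wy":0,"wz":0,"fingers":-1},
    {"x":-0.003,"y":0.065,"z":0,"wx":0,"wy":0,"wz":0,"fingers":-1},
    {"x":-0.003,"y":0.065,"z":0,"wx":0,"wy":0,"wz":0,"fingers":-1},
    {"x":-0.003,"y":0.05,"z":0,"wx":0,"wy":0,"wz":0,"fingers":-1}
  ]
}}

```text
clock: 55.88
tool_pos: [0.5059, 0.1008, 0.2295]
eef_rot: [1.0, 0.003, 0.004, -0.001]
contact_force: [0.4, -0.1, -1.4]
opening: 0.312
```

{"fn": "apply_moves", "kwargs": {
  "series": [
    {"x":-0.003,"y":0.04,"z":0,"wx":0,"wy":-0.002,"wz":0.002,"fingers":-1},
    {"x":-0.003,"y":0.025,"z":0,"wx":0,"wy":0,"wz":0,"fingers":-1},
    {"x":0,"y":0.01,"z":0,"wx":0,"wy":0,"wz":0,"fingers":-1},
    {"x":0,"y":0,"z":0,"wx":0,"wy":0,"wz":0,"fingers":-1},
    {"x":0,"y":0,"z":0,"wx":0,"wy":0,"wz":0,"fingers":-1}
  ]
}}

```text
clock: 56.5
tool_pos: [0.5013, 0.036, 0.2327]
eef_rot: [1.0, -0.003, 0.002, 0.0]
contact_force: [0.0, 0.2, -1.8]
opening: 0.307
```

{"fn": "apply_moves", "kwargs": {
  "series": [
    {"x":0,"y":0.008,"z":0,"wx":0,"wy":0,"wz":-0.001,"fingers":-1},
    {"x":0,"y":0,"z":0.015,"wx":0,"wy":0,"wz":0,"fingers":-1},
    {"x":0,"y":0,"z":0.03,"wx":0,"wy":0,"wz":0,"fingers":-1},
    {"x":0,"y":0,"z":0.035,"wx":0,"wy":0,"wz":0,"fingers":-1},
    {"x":0,"y":0,"z":0.025,"wx":0,"wy":0,"wz":0,"fingers":-1},
    {"x":0,"y":0,"z":0.008,"wx":0,"wy":0,"wz":0,"fingers":-1},
    {"x":0,"y":0,"z":0,"wx":0,"wy":0,"wz":0,"fingers":-1},
    {"x":0,"y":0,"z":0,"wx":0,"wy":0,"wz":0,"fingers":-1}
  ]
}}

```text
clock: 57.5
tool_pos: [0.502, 0.0333, 0.1376]
eef_rot: [1.0, 0.002, 0.002, -0.001]
contact_force: [-0.0, -0.3, -2.4]
opening: 0.307
```

{"fn": "apply_moves", "kwargs": {
  "series": [
    {"x":0,"y":0.005,"z":0.008,"wx":0,"wy":-0.001,"wz":0,"fingers":-1},
    {"x":0,"y":0,"z":0.009,"wx":0,"wy":0,"wz":0,"fingers":-1},
    {"x":0,"y":0,"z":0.006,"wx":0,"wy":0,"wz":0,"fingers":-1},
    {"x":0,"y":0,"z":0.002,"wx":0,"wy":0,"wz":0,"fingers":-1},
    {"x":0,"y":0,"z":0,"wx":0,"wy":0,"wz":0,"fingers":-1}
  ]
}}

```text
clock: 58.12
tool_pos: [0.503, 0.029, 0.1173]
eef_rot: [1.0, 0.001, 0.002, -0.001]
contact_force: [-1.4, 0.2, -1.9]
opening: 0.306
```

{"fn": "apply_moves", "kwargs": {
  "series": [
    {"x":-0.001,"y":0,"z":0.002,"wx":0,"wy":0,"wz":0,"fingers":-1},
    {"x":0,"y":0,"z":0.002,"wx":0,"wy":0,"wz":0,"fingers":-1},
    {"x":0,"y":0,"z":0,"wx":0,"wy":0,"wz":0,"fingers":-1}
  ]
}}

```text
clock: 58.5
tool_pos: [0.5026, 0.0298, 0.1156]
eef_rot: [1.0, 0.002, 0.003, -0.002]
contact_force: [0.1, -0.3, -2.5]
opening: 0.309
```

{"fn": "apply_moves", "kwargs": {
  "series": [
    {"x":0,"y":0,"z":0.002,"wx":0,"wy":0,"wz":0,"fingers":-1},
    {"x":0,"y":0,"z":0.001,"wx":0,"wy":0,"wz":0,"fingers":-1},
    {"x":0,"y":0,"z":0,"wx":0,"wy":0,"wz":0,"fingers":-0.1},
    {"x":0,"y":0,"z":0,"wx":0,"wy":0,"wz":0,"fingers":0.1},
    {"x":0,"y":0,"z":0,"wx":0,"wy":0,"wz":0,"fingers":0.1},
    {"x":0,"y":0,"z":-0.03,"wx":0,"wy":0,"wz":0,"fingers":0.1},
    {"x":0,"y":0,"z":-0.05,"wx":0,"wy":0,"wz":0,"fingers":0.1},
    {"x":0,"y":0,"z":-0.05,"wx":0,"wy":0,"wz":0,"fingers":0.1}
  ]
}}

```text
clock: 59.5
tool_pos: [0.5008, 0.0298, 0.2189]
eef_rot: [1.0, 0.002, 0.001, -0.001]
contact_force: [0.7, 0.9, -0.0]
opening: 0.548
```

{"fn": "apply_moves", "kwargs": {
  "series": [
    {"x":0,"y":-0.04,"z":-0.02,"wx":0,"wy":0,"wz":0,"fingers":0.1},
    {"x":0,"y":-0.07,"z":0,"wx":0,"wy":0,"wz":0,"fingers":0.1},
    {"x":-0.02,"y":-0.07,"z":0,"wx":0,"wy":0,"wz":0,"fingers":0.1},
    {"x":-0.02,"y":-0.07,"z":0,"wx":0,"wy":0,"wz":0,"fingers":0.1},
    {"x":-0.02,"y":-0.05,"z":0,"wx":0,"wy":0,"wz":0,"fingers":0.1},
    {"x":0,"y":-0.02,"z":0,"wx":0,"wy":0,"wz":0,"fingers":0.1},
    {"x":0,"y":0,"z":0,"wx":0,"wy":0,"wz":0,"fingers":0.1}
  ]
}}

```text
clock: 60.38
tool_pos: [0.4554, 0.2912, 0.2377]
eef_rot: [1.0, -0.002, 0.004, -0.002]
contact_force: [1.0, -0.3, 0.3]
opening: 0.549
```

```bash
python3 - <<'E'
from m import *
def meas(p,W,tag):
    Z=W[...,2]; B=lambda *a: box(Z.shape,*a)
    for n,b,z0,z1 in(("flask",B(285,318,205,235),.132,.15),("can",B(315,345,200,235),.115,.135),("jar",B(343,380,195,235),.115,.135)):
        m=(Z>z0)&(Z<z1)&b; print(tag,n,np.median(Z[m]),blob(m,np.median(Z[m]))[:2])
f=np.load("top0.npz"); meas(f["p"],f["W"],"before")
p,d,W=cloud("top"); meas(p,W,"after"); save("top3.png",p)
P,D,W2=cloud("scene"); save("scene3.png",P); print(get_state()["qd"].round(3))
E
```

```text
before flask 0.13957639127865717 [0.5012 0.0287]
before can 0.1238439466921899 [ 0.5105 -0.0361]
before jar 0.12356909632031621 [ 0.5194 -0.1131]
after flask 0.1397660795796689 [0.5029 0.0305]
after can 0.12371615302116468 [ 0.5124 -0.0379]
after jar 0.12385143472178117 [ 0.52   -0.1125]
[ 0.017 -0.004  0.01   0.009  0.    -0.002 -0.004]
```

View pics/scene3.png

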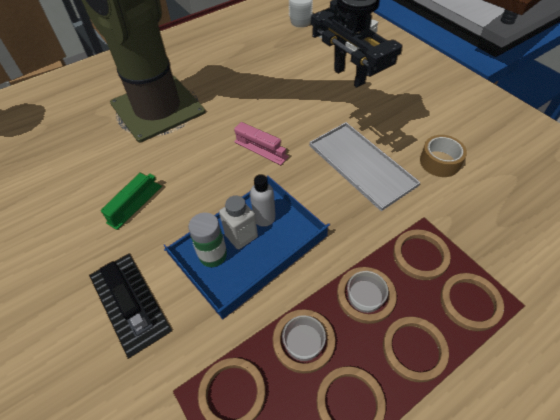

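The picture shows the jar (208,240), canister (238,222) and flask (262,200) upright in the stock tray, each within 3 mm of its start. The stapler is on the mat at (125,295), the cups and tape roll are where they were, and the gripper is clear. I hand in.

```bash
python3 -c "
from plant import *
print(finish_job())"
```

```text
the job is handed in; nothing more can be done
None
```

The job is done and handed in, at about 60 s of the 144 s allowed; no verdict was reported. I moved all three containers to the side tray and laid the stapler lengthwise on the mat. Then I stood the jar, canister and flask back in the stock tray in that order.

My last checks, from the camera images:
- **Containers:** all three look upright and released. The flask, canister and jar measure about 2.5, 2.6 and 0.8 mm from where they stood at the start (limit 13 mm).
- **Stapler:** measured just after I released it, its origin is about 3 mm along the mat and under 1 mm across from the mat's centre, and its length is within about 0.5° of the mat's. The final picture shows it still there.
- **Cups and tape roll:** they look unmoved in the final picture; I did not measure them.
- **Gripper:** it was clear of everything when I handed in.

No check failed or disagreed. My first move call was refused for missing keys, and it moved nothing.

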